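# Consolidate two part-filled vial trays and stack the empty

## Task

Two of the three strip trays are part filled with vials: move the vials from the tray that holds two into the vacant pockets of the tray that holds three, one upright on the floor of each pocket, so that this tray is full. Then stack the emptied tray squarely on the tray that was empty from the start, its foot nested down into the lower tray's mouth. Tip no vial over, and leave the tub, the bottle and the tape roll where they stand.

Things in the scene. Friction and masses are not known exactly. Their poses are not given: they have to be found in the camera images.
- tray_fuller: Grey loose strip tray, 190 x 42 mm, 32 mm high: one row of 5 pockets, 34 x 34 mm inside. Origin: centre of underside; x along the row, z up. Pocket centres at x = -74, -37, 0, 37, 74 mm, y = 0; pocket floors at z = 9 mm, walls 4 mm thick, dividers up to 24 mm. Starts with three vials, in pockets that vary; to be filled. All three trays have the same shape, symmetric end for end.
- tray_emptier: Grey tray like tray_fuller (origin and axes too), about 0.12 kg; starts with two vials, in varying pockets; to be emptied and stacked. Its foot (176 x 28 mm, lowest 6 mm) drops into the lower tray's mouth (182 x 34 mm, 3 mm play all round); nested, its origin is 26 mm above the other's. Held across its 42 mm width, keep finger tips over 6 mm above its underside to clear the lower tray's rim.
- tray_empty: Grey loose strip tray, 190 x 42 mm, 32 mm high: one row of 5 pockets, 34 x 34 mm inside. Origin: centre of underside; x along the row, z up. Pocket centres at x = -74, -37, 0, 37, 74 mm, y = 0; pocket floors at z = 9 mm, walls 4 mm thick, dividers up to 24 mm. Starts empty, on the table; the emptied tray goes on top of it, nested in its mouth (182 x 34 mm).
- vial_1: Amber vial with a white screw cap, an upright cylinder 22 mm in diameter and 64 mm high (cap: the top 18 mm), about 0.03 kg; origin: centre of its underside, z up. Starts in a pocket of the tray that holds three; standing in a pocket, its top is 41 mm above the tray's rim. All five vials are alike. Held by its cap it may swing if moved briskly, and caught on a rim or divider it tips the light tray.
- vial_2: Amber vial with a white screw cap, an upright cylinder 22 mm in diameter and 64 mm high (cap: the top 18 mm), about 0.03 kg; origin: centre of its underside, z up. Starts in a pocket of the tray that holds three; standing in a pocket, its top is 41 mm above the tray's rim. All five vials are alike. Held by its cap it may swing if moved briskly, and caught on a rim or divider it tips the light tray.
- vial_3: Amber vial with a white screw cap, an upright cylinder 22 mm in diameter and 64 mm high (cap: the top 18 mm), about 0.03 kg; origin: centre of its underside, z up. Starts in a pocket of the tray that holds three; standing in a pocket, its top is 41 mm above the tray's rim. All five vials are alike. Held by its cap it may swing if moved briskly, and caught on a rim or divider it tips the light tray.
- vial_4: Amber vial with a white screw cap, an upright cylinder 22 mm in diameter and 64 mm high (cap: the top 18 mm), about 0.03 kg; origin: centre of its underside, z up. Starts in a pocket of the tray that holds two; standing in a pocket, its top is 41 mm above the tray's rim. All five vials are alike. Held by its cap it may swing if moved briskly, and caught on a rim or divider it tips the light tray.
- vial_5: Amber vial with a white screw cap, an upright cylinder 22 mm in diameter and 64 mm high (cap: the top 18 mm), about 0.03 kg; origin: centre of its underside, z up. Starts in a pocket of the tray that holds two; standing in a pocket, its top is 41 mm above the tray's rim. All five vials are alike. Held by its cap it may swing if moved briskly, and caught on a rim or divider it tips the light tray.
- label_tub: Bystander: clear tub with label rolls, 150 x 110 mm, 70 mm high; origin: centre of its underside.
- disinfectant: Bystander: white bottle, 56 mm in diameter, 120 mm high; origin: centre of its underside.
- tape_roll: Bystander: paper tape roll lying flat, 90 mm in diameter, 24 mm high; origin: centre of its underside.
Mind the look-alikes: they are no part of the job. Leave any blue or purple look-alike of the vial_4 alone.

How it is judged:
On the way:
1. all five vials stand in the pockets of the fuller tray (x of vial_1 in the frame of tray_fuller between -0.083 and 0.083 m and y of vial_1 in the frame of tray_fuller between -0.01 and 0.01 m and z of vial_1 in the frame of tray_fuller between 0.006 and 0.0125 m and angle between each of vial_1, vial_2, vial_3, vial_4, vial_5's own z axis and vertical below 0.1 rad and x of vial_2 in the frame of tray_fuller between -0.083 and 0.083 m and y of vial_2 in the frame of tray_fuller between -0.01 and 0.01 m and z of vial_2 in the frame of tray_fuller between 0.006 and 0.0125 m and x of vial_3 in the frame of tray_fuller between -0.083 and 0.083 m and y of vial_3 in the frame of tray_fuller between -0.01 and 0.01 m and z of vial_3 in the frame of tray_fuller between 0.006 and 0.0125 m and x of vial_4 in the frame of tray_fuller between -0.083 and 0.083 m and y of vial_4 in the frame of tray_fuller between -0.01 and 0.01 m and z of vial_4 in the frame of tray_fuller between 0.006 and 0.0125 m and x of vial_5 in the frame of tray_fuller between -0.083 and 0.083 m and y of vial_5 in the frame of tray_fuller between -0.01 and 0.01 m and z of vial_5 in the frame of tray_fuller between 0.006 and 0.0125 m), for 0.2 s.
At the end, for the whole second after the job is handed in: All five vials upright (0.1 rad) on the pocket floors of the fuller tray, one per pocket; it and the lower tray level on the table. The emptied tray nested on the tray that was empty: within 6 mm in x and y, 23.5-28.5 mm above its origin, parallel within 0.08 rad, level (0.06 rad). All at rest (all of step 1 and x of tray_emptier in the frame of tray_empty between -0.006 and 0.006 m and y of tray_emptier in the frame of tray_empty between -0.006 and 0.006 m and z of tray_emptier in the frame of tray_empty between 0.0235 and 0.0285 m and angle between the x axis of tray_emptier and the x axis of tray_empty, either way round below 0.08 rad and angle between each of tray_fuller, tray_emptier, tray_empty's own z axis and vertical below 0.06 rad and height (world z) of each of tray_fuller, tray_empty below 0.004 m and linear speed of each of tray_fuller, tray_emptier, tray_empty, vial_1, vial_2, vial_3, vial_4, vial_5 below 0.02 m/s); the robot touches nothing.
It fails at once if a vial is tipped over (more than 0.7 rad) (angle between any of vial_1, vial_2, vial_3, vial_4, vial_5's own z axis and vertical above 0.7 rad).
It fails at once if the tub, the bottle or the tape roll is shifted by more than 20 mm or tipped (distance of any of label_tub, disinfectant, tape_roll from where it was at the start of the episode above 0.02 m or angle between any of label_tub, disinfectant, tape_roll's own z axis and vertical above 0.3 rad).
It also fails if it takes over 72 s, if anything falls off the work surface, if the arm or the gripper's body presses on something with over 40 N, if the wrist force passes 120 N, or if a joint passes its speed limit or range.

## Robot

A 6-joint arm with a two-finger parallel gripper is mounted at the origin on the work surface. World frame = base frame: x ahead of the robot, y to its left, z up, the work surface at z = 0. Lengths are in m, angles in rad, forces in N, time in s.
With the tool pointing down it reaches from about 0.375 to 0.9 m from the base axis. Payload 3.1 kg.
Tool frame: the origin (TCP) lies at the very end of the fingers, on their centre line; the grasp point (between the pads) lies 19 mm behind it; z points along the fingers, x is the direction in which the jaws open and shut, and the axes are right-handed (so a half turn about z gives the same grasp; the last joint's range is limited). The gripper opens to 87 mm and grips with 3 to 60 N. Pads are 19 mm wide; open, the fingers measure 117 mm over their backs; the gripper's body (75 mm by 190 mm) begins 51 mm behind the grasp point.
Start: joints at [-1.31, 0.527, 1.433, -0, 1.181, -0.178], TCP at [0.266, -0.566, 0.223] pointing down, gripper open.
Joint ranges: [-3.08, 3.08], [-0.75, 2.2], [0.22, 2.44], [-1.43, 4.57], [0, 2.65], [-2.85, 2.85]. Speed limits (rad/s): [2.79, 2.79, 3.14, 3.14, 3.14, 3.14].

## Interface

Orientations are given as a unit quaternion [x, y, z, w].
In Python, from rig import robot gives the robot as it stands. The module is installed in compiled form; this text tells all that it offers.
- The arm moves only by the shell command python3 -m creep 'ROWS' [OPENING] [FORCE]. ROWS is a JSON object of lists of equal length, an entry for each row: "dp": the shift along the tool's x, y, z in cm, a list of three; "turn": the turn, a rotation vector about the tool's x, y, z in degrees, a list of three. In form: {"dp": [[x, y, z], ...], "turn": [[wx, wy, wz], ...]}. A call has 1 to 20 rows; each row shifts and turns the commanded pose from where the row before left it, along the tool's axes as they then stand; what a row does not reach is not made up. A row lasts 1/10 s, in which the tool goes at most 50 mm and 8.59 degrees, less where a joint would pass 70% of its speed; a pose out of reach is approached as far as the arm can. A call is refused whole if a number of a shift passes 5 or a number of a turn 8.59, either way. A call with a gripper value outside its range is refused whole. OPENING is the gripper command: -1 is fully open, 1 is shut, values between are in proportion, set as the call begins (- or left out, the last holds). The fingers move at their own pace and stop on an object; FORCE is the grip in N (left out, the last holds). Time passes only in rows, so rows that do not move let the fingers close. It gives the time, the measured TCP pose, the force and the opening at its end, in the units of the state.
- robot.get_obs(): the state, without advancing time (a new reading comes with each control period).
- robot.camera(name): name is "scene" or "side" or "wrist"; returns the picture (400x640x3 uint8, red, green, blue); there is no depth.
- robot.calibration(name): a dict with "fx", "fy", "cx", "cy" (pixels), "rvec" (rotation vector, rad) and "tvec" (3), from world to camera coordinates, as OpenCV has them. Camera axes: x right, y down, z forward; pixel columns grow to the right and rows downward; lengths in m; the calibration is good to about 2 mm. A picture is of the moment at which its call begins: read the wrist's pose just before it. calibration takes no time and is no camera call; for the wrist camera it gives the pose at the moment of the call.
- robot.hand_in(): hands the job in, once; it reports no verdict.
Trained networks look in the newest picture that a camera, given by its name, has taken for a name from the list of things; names that differ only in an ending like _2 or _b are one class to them, and where a whole thing is asked for, a point or a joint stands for the part that bears it (a point fixed in the world has none). Each returns a list of dicts, best first, with "confidence" (0 to 1); they miss things now and then, are a little off and sometimes report something else, mostly with a low value. They report only what shows in the picture. A call takes as long as a camera call. They do not tell look-alikes from the thing itself.
- robot.masks_of(name, camera): "pixels" (400x640 bool, what is visible of it).
- robot.tip_of(name, camera): "point" ([x, y, z] in m, in the coordinates of the camera as it stood for that picture, good to about 4 mm: a listed point, or the origin of a listed thing).
The state is a dict: "time": time; "q": joint angles; "joint_velocities": joint speeds; "joint_torque": joint torques, N m; "position": TCP position; "tool_rot": TCP orientation; "ft_force": force on the tool from outside, world axes, zero at the start; "moment": the same for the moment, N m; "grip_width": finger opening in m.
Only numpy, scipy, OpenCV 4.12 (cv2) and the standard library are available. Lean on these libraries where they do the work, as an engineer would, in place of code of your own. Each camera call takes 0.05 s, during which the arm holds its last target.

## Working session

There is one attempt and no reset: what is moved stays moved. The work goes in short steps, Python scripts to look and compute and a shell command to move; the robot and the scene stay as the last step left them, time stands still between calls to the robot, and variables do not carry over. Pictures are saved under pics/ and viewed, and the job is handed in when it is done.

```bash
mkdir -p pics; cat > h.py <<'E'
import numpy as np, cv2, json
from rig import robot
from scipy.spatial.transform import Rotation as R
def cal(n):
    c=robot.calibration(n); K=np.array([[c['fx'],0,c['cx']],[0,c['fy'],c['cy']],[0,0,1]]); 
    Rm=R.from_rotvec(np.array(c['rvec']).ravel()).as_matrix(); return K,Rm,np.array(c['tvec']).ravel()
def proj(n,P,c=None):
    K,Rm,t=c or cal(n); p=(Rm@np.atleast_2d(P).T).T+t; p=p@K.T; return p[:,:2]/p[:,2:]
def ray(n,uv,z,c=None):
    K,Rm,t=c or cal(n); d=Rm.T@np.linalg.inv(K)@np.array([uv[0],uv[1],1.]); o=-Rm.T@t
    return o+d*(z-o[2])/d[2]
def toworld(n,p,c=None):
    K,Rm,t=c or cal(n); return Rm.T@(np.array(p)-t)
def snap(n,f):
    c=cal(n); im=robot.camera(n); cv2.imwrite('pics/'+f,im[:,:,::-1]); return im,c
E
python3 - <<'E'
from h import *
o=robot.get_obs(); print(o['time'],o['position'],o['tool_rot'],o['grip_width'])
for n in ['scene','side','wrist']:
    im,c=snap(n,n+'0.png'); print(n,c)
    if n!='wrist':
        for nm in ['tray_fuller','vial_1','label_tub','disinfectant','tape_roll']:
            for r in robot.tip_of(nm,n): print(nm,r['confidence'],toworld(n,r['point'],c).round(4),proj(n,toworld(n,r['point'],c)).round())
E
```

```text
0.0 [ 0.26539469 -0.56505885  0.22158532] [ 8.44056678e-01 -5.36252911e-01 -7.75861978e-04 -7.33129349e-04] 0.08688587909536029
scene (array([[420.45963874,   0.        , 316.1537702 ],
       [  0.        , 420.45963874, 196.6673657 ],
       [  0.        ,   0.        ,   1.        ]]), array([[-0.00737837,  0.99994579,  0.00734657],
       [ 0.60290536,  0.01030971, -0.7977461 ],
       [-0.7977786 , -0.00145678, -0.60294874]]), array([-0.00402198, -0.32249949,  1.58766491]))
tray_fuller 0.95 [0.5496 0.1962 0.0042] [[385. 199.]]
vial_1 0.7 [0.4738 0.1857 0.0128] [[379. 181.]]
vial_1 0.7 [ 0.5341 -0.3042 -0.0021] [[203. 196.]]
vial_1 0.57 [ 0.6654 -0.193   0.0063] [[236. 225.]]
vial_1 0.56 [0.544  0.199  0.0078] [[386. 197.]]
vial_1 0.53 [ 0.632  -0.3002  0.0019] [[196. 218.]]
vial_1 0.51 [0.5044 0.1873 0.0089] [[380. 188.]]
vial_1 0.48 [ 0.5187 -0.2084  0.0111] [[238. 189.]]
vial_1 0.46 [ 0.5557 -0.2156  0.0122] [[233. 197.]]
vial_1 0.46 [ 0.4684 -0.2944 -0.0013] [[212. 182.]]
label_tub 0.32 [0.5492 0.197  0.0022] [[385. 200.]]
label_tub 0.25 [ 0.5193 -0.2086  0.0101] [[238. 190.]
[... 1006 characters left out ...]
 [0.543  0.2004 0.0079] [[288. 274.]]
vial_1 0.48 [0.4737 0.1836 0.0045] [[313. 286.]]
label_tub 0.9 [0.5244 0.4282 0.0025] [[217. 338.]]
disinfectant 0.65 [ 0.637  -0.4407  0.0014] [[404. 158.]]
disinfectant 0.53 [ 0.5606 -0.0354 -0.0027] [[344. 227.]]
tape_roll 0.71 [ 0.7417 -0.0921  0.0043] [[311. 190.]]
wrist (array([[306.52847428,   0.        , 322.52181098],
       [  0.        , 306.52847428, 198.12781821],
       [  0.        ,   0.        ,   1.        ]]), array([[ 4.24452761e-01, -9.05450033e-01, -3.01312643e-04],
       [-8.76772083e-01, -4.11092285e-01,  2.49547285e-01],
       [-2.26076465e-01, -1.05656852e-01, -9.68362567e-01]]), array([-0.62477838, -0.03082071,  0.39019384]))
```

View pics/scene0.png

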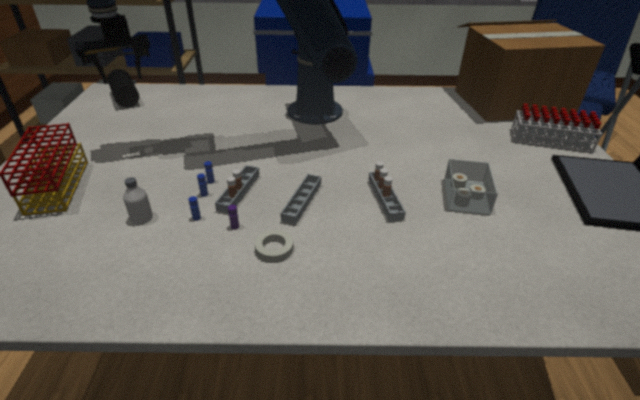

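View pics/side0.png

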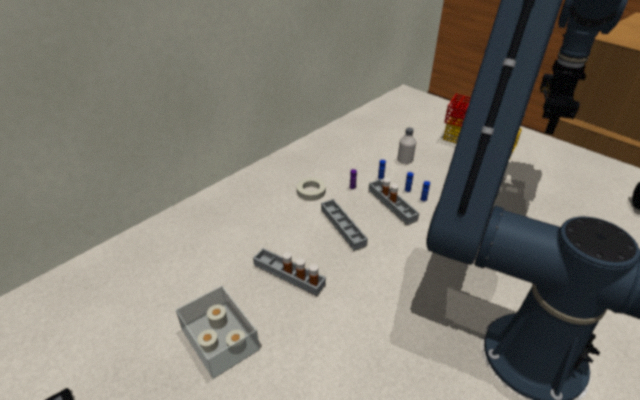

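View pics/wrist0.png

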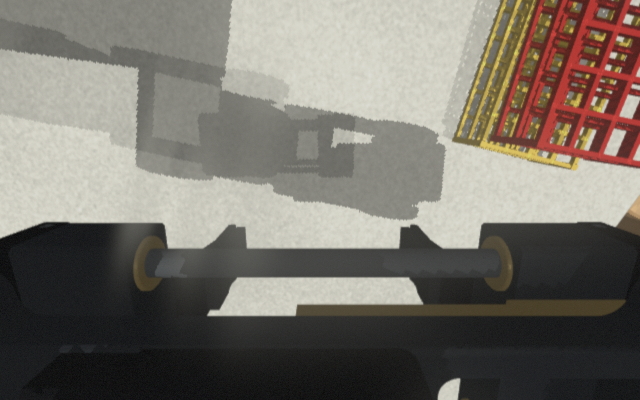

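The scene view shows the fuller tray at about (385,195) with its vials at the near-robot end, the empty tray at (302,200), and the two-vial tray at (238,188). The look-alikes are blue at (209,172), (203,185) and (195,208), and purple at (234,215). Next I'll work out the tray poses and the camera-to-tool geometry.

```bash
cat >> h.py <<'E'
def tray_pts(x,y,a,zs=(0,0.032)):
    c,s=np.cos(a),np.sin(a); out=[]
    for z in zs:
        for u,v in [(-.095,-.021),(.095,-.021),(.095,.021),(-.095,.021)]:
            out.append([x+c*u-s*v,y+s*u+c*v,z])
    return np.array(out)
E
python3 - <<'E'
from h import *
o=robot.get_obs(); Rt=R.from_quat(o['tool_rot']).as_matrix(); print(Rt.round(3))
K,Rm,t=cal('wrist'); print('cam in tool',(Rt.T@(-Rm.T@t-o['position'])).round(4), (Rt.T@Rm.T).round(3))
ims={}
for n in ['scene','side']:
    im,c=snap(n,n+'1.png')
    vis=im[:,:,::-1].copy()
    ms=robot.masks_of('tray_fuller',n)
    for m in ms:
        v,u=np.nonzero(m['pixels']); 
        top=np.array([ray(n,(a,b),0.02,c)[:2] for a,b in zip(u,v)])
        mu=top.mean(0); w,V=np.linalg.eigh(np.cov(top.T)); d=V[:,1]*np.sign(V[0,1])
        print(n,m['confidence'],len(u),(u.mean().round(),v.mean().round()),mu.round(4),np.degrees(np.arctan2(d[1],d[0])).round(1),'len',np.sqrt(12*w[1]).round(3),np.sqrt(12*w[0]).round(3))
E
```

```text
[[ 0.425 -0.905  0.   ]
 [-0.905 -0.425 -0.   ]
 [ 0.    -0.    -1.   ]]
cam in tool [-1.000e-04 -6.720e-02 -1.628e-01] [[ 1.    -0.    -0.   ]
 [ 0.     0.968  0.25 ]
 [ 0.    -0.25   0.968]]
scene 0.72 686 (np.float64(388.0), np.float64(201.0)) [0.5747 0.1987] 15.4 len 0.192 0.053
side 0.65 1215 (np.float64(286.0), np.float64(272.0)) [0.5445 0.2039] 7.7 len 0.214 0.059
side 0.28 460 (np.float64(311.0), np.float64(190.0)) [ 0.7292 -0.0788] -50.3 len 0.106 0.081
```

```bash
python3 -m creep '{"dp":[[0,0,0],[0,0,0],[0,0,0],[0,0,0],[0,0,0],[-3.66,-1.53,0],[-3.66,-1.53,0],[-3.66,-1.53,0],[-3.66,-1.53,0],[-3.66,-1.53,0],[-3.66,-1.53,0],[-3.66,-1.53,0],[-3.66,-1.53,0],[-3.66,-1.53,0],[-3.66,-1.53,0],[-3.66,-1.53,0],[0,0,0],[0,0,0]],"turn":[[0,0,7.6],[0,0,7.6],[0,0,7.6],[0,0,7.6],[0,0,7.6],[0,0,0],[0,0,0],[0,0,0],[0,0,0],[0,0,0],[0,0,0],[0,0,0],[0,0,0],[0,0,0],[0,0,0],[0,0,0],[0,0,0],[0,0,0]]}'
python3 - <<'E'
from h import *
o=robot.get_obs(); print(o['time'],o['position'],o['q'])
n='wrist'; im,c=snap(n,'wrist1.png'); np.savez('w1.npz',K=c[0],R=c[1],t=c[2])
for nm in ['tray_fuller','vial_1']:
    for r in robot.tip_of(nm,n): p=toworld(n,r['point'],c); print(nm,r['confidence'],p.round(4),proj(n,p,c).round())
E
```

```text
time: 2.65
position: [0.5195, -0.21, 0.2226]
tool_rot: [-0.624, 0.781, -0.0, -0.0]
ft_force: [0.5, -0.6, 0.2]
grip_width: 0.0868
2.65 [ 0.51952621 -0.21004045  0.2225982 ] [-5.83275744e-01  4.40428042e-01  1.59668818e+00 -6.53159424e-04
  1.10430260e+00  1.20971107e+00]
tray_fuller 0.55 [0.5431 0.1977 0.0034] [[ 16. 225.]]
vial_1 0.85 [ 0.5226 -0.2045  0.009 ] [[317. 174.]]
vial_1 0.85 [ 0.4681 -0.2949  0.001 ] [[395. 198.]]
vial_1 0.83 [ 0.6649 -0.1958  0.0026] [[282.  55.]]
vial_1 0.78 [ 0.5565 -0.2133  0.0115] [[318. 145.]]
vial_1 0.74 [ 0.5294 -0.3025 -0.0008] [[393. 150.]]
vial_1 0.64 [ 0.6273 -0.2985 -0.001 ] [[375.  69.]]
vial_1 0.49 [0.5473 0.1987 0.0098] [[  9. 223.]]
```

View pics/wrist1.png

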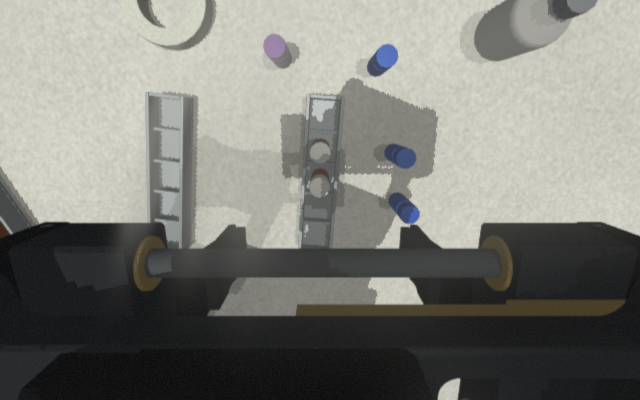

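```bash
python3 - <<'E'
import cv2
im=cv2.imread('pics/wrist1.png'); cv2.imwrite('pics/w1z.png',cv2.resize(im[80:260,130:360],None,fx=3.4,fy=3.3,interpolation=cv2.INTER_CUBIC))
E
```

```text
(no output)
```

View pics/w1z.png

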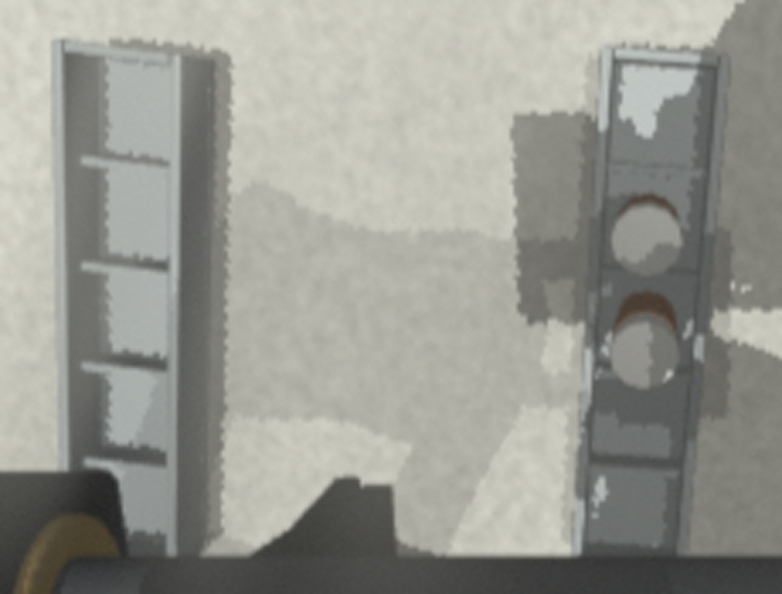

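```bash
python3 - <<'E'
from h import *
d=np.load('w1.npz'); c=(d['K'],d['R'],d['t'])
f=lambda X,Y:(130+X/3.4,80+Y/3.3)
for nm,P,z in [('cap far',(647,238),.073),('cap near',(645,350),.073),('E fl',(602,50),.032),('E fr',(731,54),.032),('E ll',(575,555),.032),('E lr',(685,555),.032),('M fl',(52,40),.032),('M fr',(182,54),.032),('M ll',(65,470),.032),('M lr',(175,555),.032)]:
    print(nm,ray('wrist',f(*P),z,c).round(4))
E
```

```text
cap far [ 0.554  -0.2159  0.073 ]
cap near [ 0.5198 -0.2075  0.073 ]
E fl [ 0.6136 -0.2143  0.032 ]
E fr [ 0.6032 -0.2546  0.032 ]
E ll [ 0.44   -0.1626  0.032 ]
E lr [ 0.4311 -0.2018  0.032 ]
M fl [ 0.6556 -0.0427  0.032 ]
M fr [ 0.6422 -0.082   0.032 ]
M ll [0.513 0.007 0.032]
M lr [ 0.4722 -0.0201  0.032 ]
```

The wrist picture, zoomed, shows the caps at (320,152) and (320,186), so they are in pockets +37 and 0 of the two-vial tray. That tray is at about (0.5175,-0.207) with yaw -16.9°. The empty tray is at about (0.559,-0.030), yaw -19.6°. I'll go for the far vial first.

```bash
python3 -m creep '{"dp":[[0,0,0],[-0.44,-3.47,0],[0,0,4],[0,0,4],[0,0,4.2],[0,0,0],[0,0,0]],"turn":[[0,0,3.9],[0,0,0],[0,0,0],[0,0,0],[0,0,0],[0,0,0],[0,0,0]]}' -0.15 15
python3 - <<'E'
from h import *
o=robot.get_obs(); Rt=R.from_quat(o['tool_rot']).as_matrix(); print(o['position'],np.degrees(np.arctan2(Rt[1,0],Rt[0,0])),Rt[2].round(3),o['grip_width'])
im,c=snap('wrist','wrist2.png')
for p in [(0.554,-.2159,.073),o['position']]: print(proj('wrist',p,c).round())
E
```

```text
time: 3.5
position: [0.5532, -0.2175, 0.1005]
tool_rot: [-0.596, 0.803, 0.001, -0.0]
ft_force: [0.5, -0.1, 0.9]
grip_width: 0.051
[ 0.55316216 -0.21752598  0.10046739] -106.86241415660216 [-0.     0.001 -1.   ] 0.050971604602228916
[[319. 225.]]
[[322. 241.]]
```

View pics/wrist2.png

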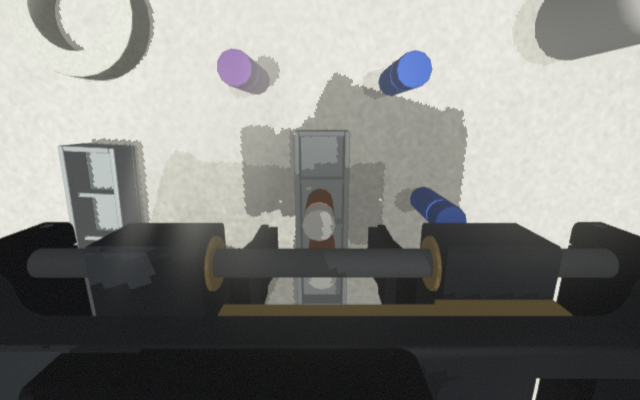

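The cap is between the fingers at (318,221), about 2 mm further out than predicted. I'll correct for that, descend and grip.

```bash
python3 -m creep '{"dp":[[0,-0.2,2],[0,0,2],[0,0,2],[0,0,0]],"turn":[[0,0,0],[0,0,0],[0,0,0],[0,0,0]]}' -0.15 15
python3 -m creep '{"dp":[[0,0,0],[0,0,0],[0,0,0],[0,0,0]],"turn":[[0,0,0],[0,0,0],[0,0,0],[0,0,0]]}' 1 15
python3 -m creep '{"dp":[[0,0,-1],[0,0,-2],[0,0,-2.5],[0,0,-2.5],[0,0,-2],[0,0,0]],"turn":[[0,0,0],[0,0,0],[0,0,0],[0,0,0],[0,0,0],[0,0,0]]}'
python3 - <<'E'
from h import *
snap('wrist','wrist3.png');snap('scene','scene3.png')
E
```

```text
time: 3.95
position: [0.5558, -0.2176, 0.0413]
tool_rot: [-0.596, 0.803, -0.0, 0.0]
ft_force: [-1.0, 0.7, 0.1]
grip_width: 0.05
time: 4.35
position: [0.5562, -0.2174, 0.0417]
tool_rot: [-0.597, 0.803, -0.001, 0.0]
ft_force: [0.4, -0.3, 0.2]
grip_width: 0.0259
time: 4.95
position: [0.5577, -0.2182, 0.1442]
tool_rot: [-0.597, 0.803, -0.003, 0.001]
ft_force: [0.7, -0.2, 0.0]
grip_width: 0.0216
```

View pics/wrist3.png

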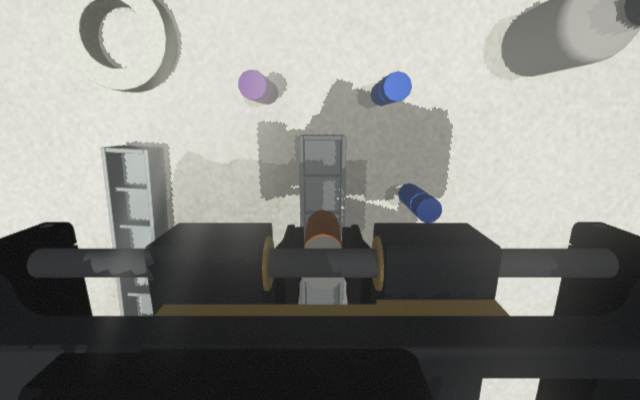

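```bash
python3 - <<'E'
from h import *
im,c=snap('side','side3.png')
o=robot.get_obs(); p=o['position']; print(p,o['grip_width'])
for n in ['side','scene']:
    print(n,[proj(n,(p[0],p[1],p[2]+dz)).round(1).tolist() for dz in (.032,0,-.032)])
    print([(toworld(n,r['point']).round(3),r['confidence']) for r in robot.tip_of('vial_1',n)] )
A=cv2.resize(cv2.imread('pics/side3.png')[100:240,320:460],None,fx=4,fy=4,interpolation=cv2.INTER_CUBIC)
cv2.imwrite('pics/z3.png',A)
E
```

```text
[ 0.55504061 -0.21669453  0.14006273] 0.021700032689457523
side [[[389.9, 150.1]], [[388.7, 159.8]], [[387.6, 169.1]]]
[(array([0.474, 0.185, 0.007]), 0.68), (array([ 0.554, -0.215,  0.104]), 0.67), (array([ 0.629, -0.297,  0.   ]), 0.62), (array([0.546, 0.201, 0.011]), 0.61), (array([0.511, 0.19 , 0.008]), 0.55), (array([ 0.559, -0.031, -0.   ]), 0.52), (array([ 0.662, -0.195,  0.004]), 0.49), (array([ 0.522, -0.304, -0.005]), 0.48), (array([ 0.518, -0.205,  0.009]), 0.44)]
scene [[[225.9, 145.2]], [[227.5, 156.3]], [[228.9, 167.0]]]
[(array([0.507, 0.19 , 0.01 ]), 0.58), (array([ 0.635, -0.298, -0.001]), 0.56), (array([0.546, 0.201, 0.009]), 0.53), (array([ 0.666, -0.194,  0.005]), 0.52), (array([ 0.556, -0.22 ,  0.109]), 0.5), (array([ 0.53 , -0.303,  0.   ]), 0.49), (array([ 0.467, -0.297, -0.001]), 0.45), (array([0.472, 0.187, 0.009]), 0.42)]
```

View pics/z3.png

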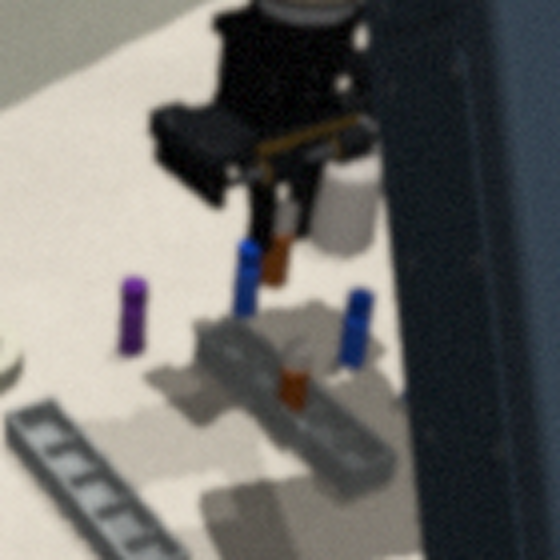

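The side view zoom shows the vial held upright, with its underside at about TCP - 34 mm; the other vial still stands in its tray. Moving over to the fuller tray to look.

```bash
python3 -m creep '{"dp":[[0,0,-1],[0,0,-1],[0,0,-1],[0,0,-1],[0,0,-1],[-1.5,-0.2,0],[-2.5,-0.33,0],[-3.5,-0.45,0],[-3.5,-0.45,0],[-3.5,-0.45,0],[-3.5,-0.45,0],[-3.5,-0.45,0],[-3.5,-0.45,0],[-3.5,-0.45,0],[-3.5,-0.45,0],[-3.5,-0.45,0],[-2.5,-0.33,0],[-1.5,-0.2,0],[-1,-0.13,0],[0,0,0]],"turn":[[0,0,-5.84],[0,0,-5.84],[0,0,-5.84],[0,0,-5.84],[0,0,-5.84],[0,0,0],[0,0,0],[0,0,0],[0,0,0],[0,0,0],[0,0,0],[0,0,0],[0,0,0],[0,0,0],[0,0,0],[0,0,0],[0,0,0],[0,0,0],[0,0,0],[0,0,0]]}' 1 20
python3 -m creep '{"dp":[[0,0,0],[0,0,0]],"turn":[[0,0,0],[0,0,0]]}'
python3 - <<'E'
from h import *
im,c=snap('wrist','wrist4.png'); np.savez('w4.npz',K=c[0],R=c[1],t=c[2])
for nm in ['tray_fuller','vial_1']:
    for r in robot.tip_of(nm,'wrist'): p=toworld('wrist',r['point'],c); print(nm,r['confidence'],p.round(4),proj('wrist',p,c).round())
cv2.imwrite('pics/w4z.png',cv2.resize(cv2.imread('pics/wrist4.png')[60:260,210:440],None,fx=3.4,fy=3,interpolation=cv2.INTER_CUBIC))
E
```

```text
time: 7.2
position: [0.5189, 0.1905, 0.19]
tool_rot: [0.78, -0.626, -0.0, 0.0]
ft_force: [-0.0, -0.8, -0.2]
grip_width: 0.0216
time: 7.4
position: [0.5197, 0.1887, 0.1905]
tool_rot: [0.779, -0.627, 0.0, 0.0]
ft_force: [-0.4, -0.0, 0.6]
grip_width: 0.0214
tray_fuller 0.6 [0.5427 0.2    0.001 ] [[317. 157.]]
vial_1 0.91 [0.5229 0.187  0.1546] [[326. 217.]]
vial_1 0.75 [0.5474 0.1972 0.0122] [[320. 155.]]
vial_1 0.61 [0.5036 0.1928 0.0107] [[316. 193.]]
```

View pics/w4z.png

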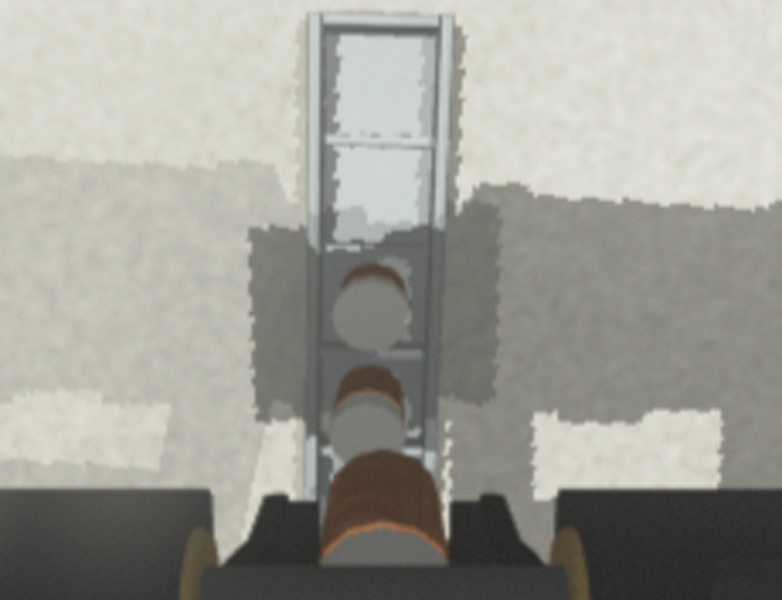

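View pics/wrist4.png

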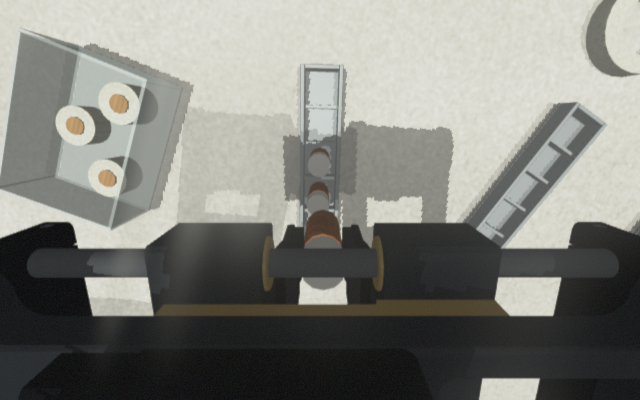

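```bash
python3 - <<'E'
from h import *
d=np.load('w4.npz'); c=(d['K'],d['R'],d['t'])
f=lambda X,Y:(210+X/3.4,60+Y/3)
for nm,P,z in [('fl',(308,14),.032),('fr',(453,15),.032),('ll',(304,495),.032),('lr',(445,230),.032),('lr2',(439,440),.032),('d1',(380,141),.024),('d2',(375,246),.024),('cap0',(371,313),.073),('cap-1',(366,427),.073)]:
    print(nm,ray('wrist',f(*P),z,c).round(4))
o=robot.get_obs();print(o['position'])
E
```

```text
fl [0.6309 0.2348 0.032 ]
fr [0.6395 0.1941 0.032 ]
ll [0.469  0.2037 0.032 ]
lr [0.5723 0.1808 0.032 ]
lr2 [0.499  0.1656 0.032 ]
d1 [0.597  0.2063 0.024 ]
d2 [0.5619 0.2003 0.024 ]
cap0 [0.5455 0.1974 0.073 ]
cap-1 [0.5098 0.1912 0.073 ]
[0.51979688 0.18880737 0.19058036]
```

```bash
python3 - <<'E'
from h import *
d=np.load('w4.npz'); c=(d['K'],d['R'],d['t'])
f=lambda X,Y:(210+X/3.4,60+Y/3)
p=np.array([0.5198,.1888,.1906]); a=np.radians(-77.6); tx=np.array([np.cos(a),np.sin(a)]);ty=np.array([tx[1],-tx[0]])
for P,z in [((384,450),.1565),((384,524),.2205),((384,522),.2025)]:
    q=ray('wrist',f(*P),z,c); e=q[:2]-p[:2]; print((e@tx).round(4),(e@ty).round(4))
for t in [(.6151,.2105),(.5788,.2033)]:
    a=np.radians(-78.7); tx=np.array([np.cos(a),np.sin(a)]);ty=np.array([tx[1],-tx[0]]); e=np.array(t)-p[:2]; print(e@tx,e@ty)
E
```

```text
0.0004 -0.0082
0.0004 -0.0155
0.0004 -0.0089
-0.0026056705441495753 -0.0977046082895548
-0.0026580900386173694 -0.06069748394576662
```

```bash
python3 -m creep '{"dp":[[0,0,0],[0,-1.5,0],[-0.13,-2.5,0],[-0.13,-2.5,0],[0,-2.2,0],[0,-1.25,0],[0,0,2],[0,0,3],[0,0,2],[0,0,1],[0,0,0],[0,0,0]],"turn":[[0,0,1.1],[0,0,0],[0,0,0],[0,0,0],[0,0,0],[0,0,0],[0,0,0],[0,0,0],[0,0,0],[0,0,0],[0,0,0],[0,0,0]]}'
python3 - <<'E'
from h import *
im,c=snap('wrist','wrist5.png'); print(robot.get_obs()['position'])
print(proj('wrist',[(.6151,.2105,.032),(.6352,.2145,.032)],c).round(1))
cv2.imwrite('pics/w5z.png',cv2.resize(cv2.imread('pics/wrist5.png')[160:290,230:420],None,fx=4,fy=4,interpolation=cv2.INTER_CUBIC))
im,c=snap('side','side5.png')
cv2.imwrite('pics/s5z.png',cv2.resize(cv2.imread('pics/side5.png')[180:320,220:360],None,fx=4,fy=4,interpolation=cv2.INTER_CUBIC))
print([(toworld('side',r['point']).round(4),r['confidence']) for r in robot.tip_of('vial_1','side')] )
E
```

```text
time: 8.75
position: [0.6173, 0.2118, 0.1113]
tool_rot: [0.773, -0.634, 0.0, -0.001]
ft_force: [0.2, 0.6, -0.5]
grip_width: 0.0214
[0.61764127 0.21191188 0.11177635]
[[323.6 206.8]
 [323.6 182.3]]
[(array([0.4739, 0.1831, 0.007 ]), 0.75), (array([ 0.6283, -0.2944, -0.0015]), 0.68), (array([0.5087, 0.1937, 0.0099]), 0.6), (array([ 0.5178, -0.2088,  0.0084]), 0.59), (array([0.544 , 0.1993, 0.009 ]), 0.55), (array([0.615 , 0.2093, 0.0743]), 0.44), (array([ 0.6612, -0.1947,  0.0038]), 0.42)]
```

View pics/w5z.png

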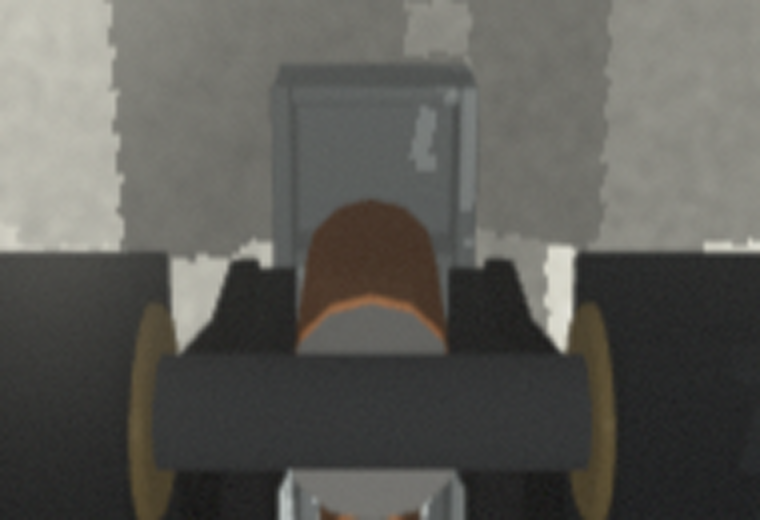

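View pics/s5z.png

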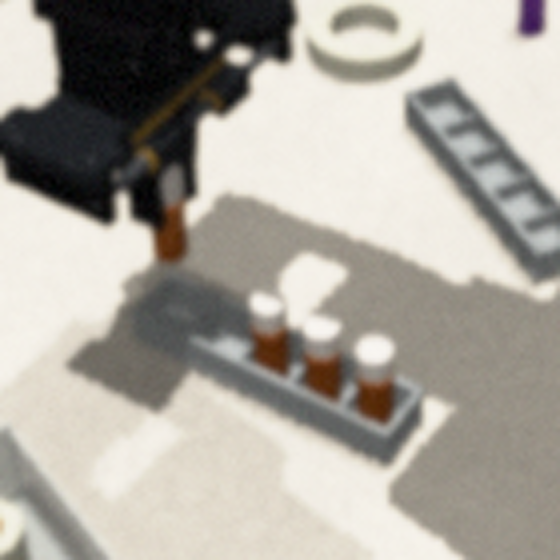

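The vial is centred over the end pocket (zoom: vial at u=372, tray at u=375). Lowering.

```bash
python3 -m creep '{"dp":[[0,0,1.5],[0,0,1.5],[0,0,1.5],[0,0,1],[0,0,0.7],[0,0,0]],"turn":[[0,0,0],[0,0,0],[0,0,0],[0,0,0],[0,0,0],[0,0,0]]}'
python3 -m creep '{"dp":[[0,0,0.3],[0,0,0.2],[0,0,0]],"turn":[[0,0,0],[0,0,0],[0,0,0]]}'
```

```text
time: 9.5
position: [0.6156, 0.2116, 0.0468]
tool_rot: [0.774, -0.634, -0.001, 0.001]
ft_force: [0.3, 0.3, -0.7]
grip_width: 0.0215
time: 9.8
position: [0.6172, 0.2119, 0.0442]
tool_rot: [0.774, -0.634, 0.001, -0.001]
ft_force: [0.5, 0.2, 0.1]
grip_width: 0.0214
```

```bash
python3 -m creep '{"dp":[[0,0,0.15],[0,0,0.1],[0,0,0]],"turn":[[0,0,0],[0,0,0],[0,0,0]]}'
python3 -m creep '{"dp":[[0,0,0],[0,0,0],[0,0,0],[0,0,0]],"turn":[[0,0,0],[0,0,0],[0,0,0],[0,0,0]]}' -0.15
python3 -m creep '{"dp":[[0,0,-1.5],[0,0,-3],[0,0,-3],[0,0,-3],[0,0,-2],[0,0,0]],"turn":[[0,0,0],[0,0,0],[0,0,0],[0,0,0],[0,0,0],[0,0,0]]}'
python3 - <<'E'
from h import *
im,c=snap('side','side6.png')
cv2.imwrite('pics/s6z.png',cv2.resize(cv2.imread('pics/side6.png')[180:320,220:360],None,fx=4,fy=4,interpolation=cv2.INTER_CUBIC))
print([(toworld('side',r['point']).round(4),r['confidence']) for r in robot.tip_of('vial_1','side')] )
im,c=snap('wrist','wrist6.png')
cv2.imwrite('pics/w6z.png',cv2.resize(cv2.imread('pics/wrist6.png')[130:290,230:420],None,fx=4,fy=3.7,interpolation=cv2.INTER_CUBIC))
E
```

```text
time: 10.1
position: [0.618, 0.2121, 0.044]
tool_rot: [0.774, -0.634, 0.001, -0.001]
ft_force: [-1.1, -0.3, 12.1]
grip_width: 0.0218
time: 10.5
position: [0.6163, 0.2117, 0.0406]
tool_rot: [0.773, -0.634, -0.0, 0.0]
ft_force: [-0.7, -0.3, -0.3]
grip_width: 0.0449
time: 11.1
position: [0.6192, 0.2123, 0.1707]
tool_rot: [0.774, -0.634, 0.003, -0.003]
ft_force: [0.6, 0.2, 0.4]
grip_width: 0.0503
[(array([ 0.6629, -0.1942,  0.0024]), 0.7), (array([0.5456, 0.198 , 0.0061]), 0.68), (array([ 0.525 , -0.3029, -0.0046]), 0.67), (array([0.5074, 0.1879, 0.0082]), 0.66), (array([0.6156, 0.2137, 0.0084]), 0.63), (array([ 0.5169, -0.2067,  0.0092]), 0.55), (array([ 0.6295, -0.2942, -0.0016]), 0.53), (array([0.4706, 0.1837, 0.0051]), 0.44)]
```

View pics/s6z.png

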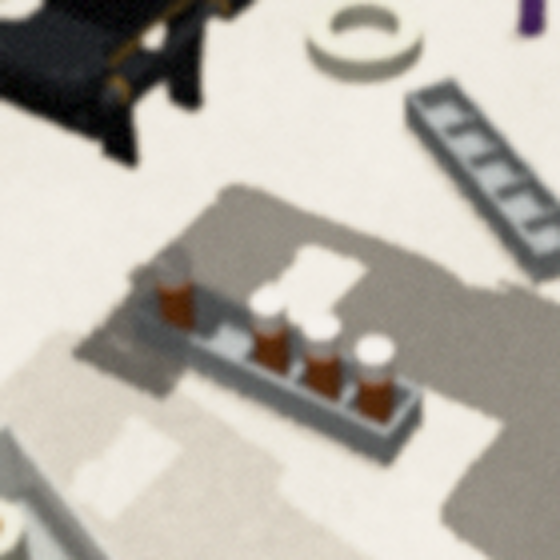

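View pics/w6z.png

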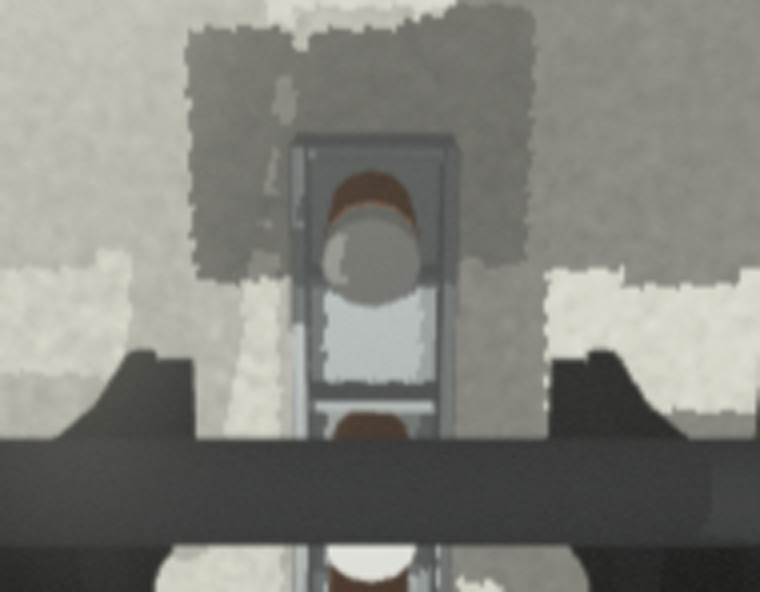

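The vial stands upright in the end pocket at wrist-zoom (372,250). Back for the second one.

```bash
python3 -m creep '{"dp":[[0,0,0],[0,0,0],[0,0,0],[0,0,0],[0,0,0],[2.56,-0.29,0],[4.5,-0.24,0],[4.5,-0.24,0],[4.5,-0.24,0],[4.5,-0.24,0],[4.5,-0.24,0],[4.5,-0.24,0],[4.5,-0.24,0],[4.5,-0.24,0],[4.5,-0.24,0],[0,0,2.5],[0,0,2.5],[0,0,2],[0,0,0],[0,0,0]],"turn":[[0,0,5.64],[0,0,5.64],[0,0,5.64],[0,0,5.64],[0,0,5.64],[0,0,0],[0,0,0],[0,0,0],[0,0,0],[0,0,0],[0,0,0],[0,0,0],[0,0,0],[0,0,0],[0,0,0],[0,0,0],[0,0,0],[0,0,0],[0,0,0],[0,0,0]]}'
python3 - <<'E'
from h import *
im,c=snap('wrist','wrist7.png'); print(robot.get_obs()['position'], proj('wrist',(.5198,-.2075,.073),c))
for r in robot.tip_of('vial_1','wrist'): p=toworld('wrist',r['point'],c); print(r['confidence'],p.round(4),proj('wrist',p,c).round())
cv2.imwrite('pics/w7z.png',cv2.resize(cv2.imread('pics/wrist7.png')[110:290,210:440],None,fx=3.4,fy=3.3,interpolation=cv2.INTER_CUBIC))
E
```

```text
time: 13.25
position: [0.5144, -0.2069, 0.0949]
tool_rot: [-0.596, 0.803, 0.001, -0.001]
ft_force: [0.6, 1.3, 0.1]
grip_width: 0.0502
[ 0.51518513 -0.20726062  0.09589171] [[320.53138003 219.96705938]]
0.98 [ 0.5305 -0.3012 -0.0008] [[425. 149.]]
0.91 [ 0.5208 -0.2057  0.0061] [[319. 194.]]
0.77 [ 0.6304 -0.3031  0.0008] [[400.  20.]]
0.71 [ 0.6668 -0.1952  0.0052] [[247.  13.]]
0.52 [ 0.4673 -0.2961 -0.0016] [[434. 219.]]
```

View pics/w7z.png

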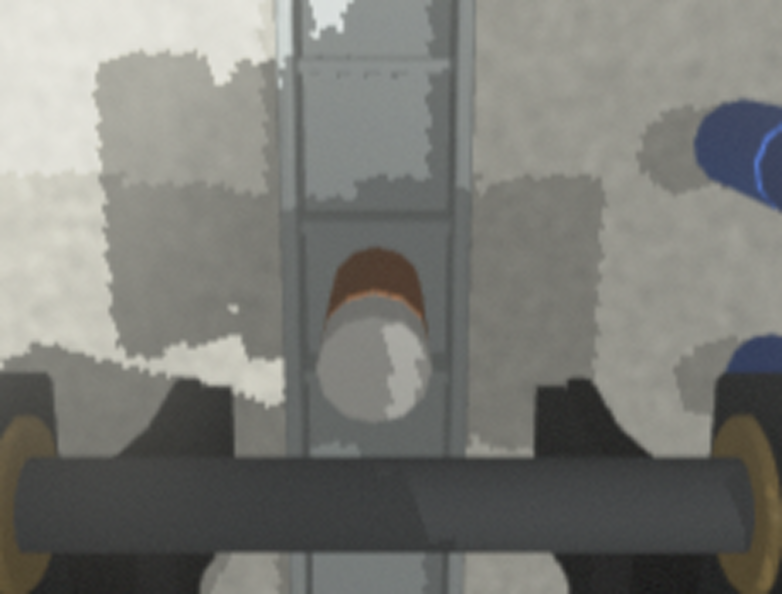

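The cap is at zoom (374,366), right where predicted; I'll shift about 4 mm and grip.

```bash
python3 -m creep '{"dp":[[-0.1,-0.42,2],[0,0,2],[0,0,1.5],[0,0,0],[0,0,0]],"turn":[[0,0,0],[0,0,0],[0,0,0],[0,0,0],[0,0,0]]}' -0.15 20
python3 -m creep '{"dp":[[0,0,0],[0,0,0],[0,0,0],[0,0,0],[0,0,0],[0,0,0],[0,0,0]],"turn":[[0,0,0],[0,0,0],[0,0,0],[0,0,0],[0,0,0],[0,0,0],[0,0,0]]}' 1 20
python3 -m creep '{"dp":[[0,0,-1],[0,0,-2],[0,0,-2.5],[0,0,-2.5],[0,0,-2],[0,0,-2],[0,0,-1],[0,0,0],[0,0,0]],"turn":[[0,0,0],[0,0,0],[0,0,0],[0,0,0],[0,0,0],[0,0,0],[0,0,0],[0,0,0],[0,0,0]]}'
python3 - <<'E'
from h import *
im,c=snap('wrist','wrist8.png'); print(robot.get_obs()['position'])
for r in robot.tip_of('vial_1','wrist'): p=toworld('wrist',r['point'],c); print(r['confidence'],p.round(4),proj('wrist',p,c).round())
cv2.imwrite('pics/w8z.png',cv2.resize(cv2.imread('pics/wrist8.png')[80:290,210:440],None,fx=3.4,fy=2.8,interpolation=cv2.INTER_CUBIC))
E
```

```text
time: 13.85
position: [0.5201, -0.2078, 0.0419]
tool_rot: [-0.596, 0.803, -0.001, 0.0]
ft_force: [-0.0, -0.2, 0.2]
grip_width: 0.0502
time: 14.55
position: [0.5197, -0.2078, 0.0413]
tool_rot: [-0.596, 0.803, -0.0, 0.0]
ft_force: [-0.1, -0.9, 2.4]
grip_width: 0.0213
time: 15.45
position: [0.519, -0.2073, 0.1707]
tool_rot: [-0.596, 0.803, 0.0, -0.0]
ft_force: [-0.1, 0.5, -0.2]
grip_width: 0.0212
[ 0.51875902 -0.20721708  0.17014954]
0.93 [ 0.4636 -0.2959 -0.0018] [[411. 205.]]
0.91 [ 0.5287 -0.3005 -0.0009] [[402. 149.]]
0.79 [ 0.6275 -0.3013  0.0037] [[381.  52.]]
0.73 [ 0.5231 -0.2047  0.1345] [[317. 216.]]
0.61 [ 0.6635 -0.1932  0.0061] [[266.  49.]]
0.36 [ 5.191e-01 -2.054e-01  3.000e-04] [[321. 182.]]
```

View pics/w8z.png

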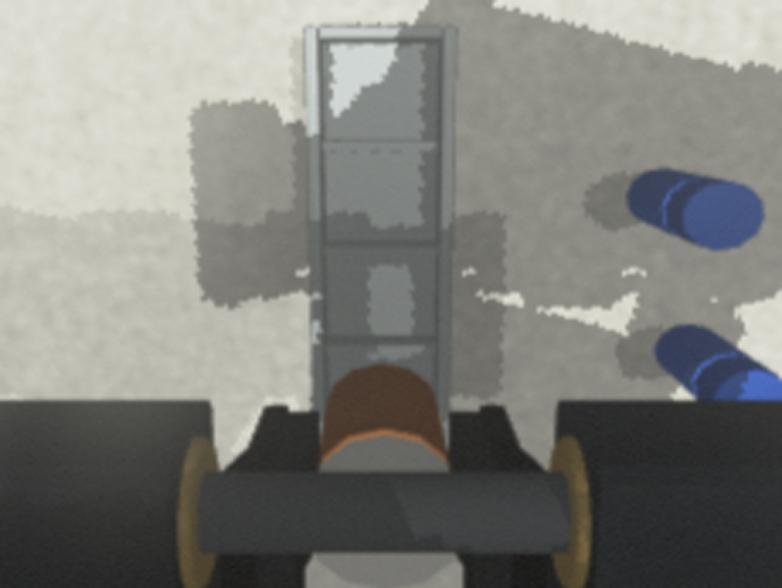

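```bash
python3 -m creep '{"dp":[[0,0,0],[0,0,0],[0,0,0],[0,0,0],[0,0,0],[-1.5,-0.54,0],[-2.5,-0.9,0],[-3.4,-1.23,0],[-3.4,-1.23,0],[-3.4,-1.23,0],[-3.4,-1.23,0],[-3.4,-1.23,0],[-3.4,-1.23,0],[-3.4,-1.23,0],[-3.4,-1.23,0],[-3.4,-1.23,0],[-2.5,-0.9,0],[-1.5,-0.54,0],[-0.5,-0.18,0],[0,0,0]],"turn":[[0,0,-5.64],[0,0,-5.64],[0,0,-5.64],[0,0,-5.64],[0,0,-5.64],[0,0,0],[0,0,0],[0,0,0],[0,0,0],[0,0,0],[0,0,0],[0,0,0],[0,0,0],[0,0,0],[0,0,0],[0,0,0],[0,0,0],[0,0,0],[0,0,0],[0,0,0]]}'
python3 -m creep '{"dp":[[0,0,2],[0,0,2],[0,0,1.5],[0,0,0],[0,0,0]],"turn":[[0,0,0],[0,0,0],[0,0,0],[0,0,0],[0,0,0]]}'
python3 - <<'E'
from h import *
im,c=snap('wrist','wrist9.png'); p=robot.get_obs()['position']; print(p, np.array([.5808,.2037])-p[:2])
for r in robot.tip_of('vial_1','wrist'): q=toworld('wrist',r['point'],c); print(r['confidence'],q.round(4),proj('wrist',q,c).round())
print(proj('wrist',(.6151,.2105,.073),c))
cv2.imwrite('pics/w9z.png',cv2.resize(cv2.imread('pics/wrist9.png')[120:290,230:420],None,fx=4,fy=3.4,interpolation=cv2.INTER_CUBIC))
im,c=snap('side','side9.png')
cv2.imwrite('pics/s9z.png',cv2.resize(cv2.imread('pics/side9.png')[180:320,220:360],None,fx=4,fy=4,interpolation=cv2.INTER_CUBIC))
E
```

```text
time: 17.55
position: [0.5806, 0.2038, 0.1706]
tool_rot: [0.774, -0.634, -0.0, 0.001]
ft_force: [0.5, 0.4, -1.1]
grip_width: 0.0214
time: 18.05
position: [0.5812, 0.2023, 0.1161]
tool_rot: [0.773, -0.635, -0.0, 0.0]
ft_force: [0.3, 0.7, 0.2]
grip_width: 0.0215
[0.58168857 0.20264659 0.11670075] [-0.00088857  0.00105341]
0.97 [0.6187 0.2112 0.0119] [[321. 153.]]
0.85 [0.5804 0.2037 0.0827] [[320. 223.]]
[[320.35913137 168.434651  ]]
```

View pics/w9z.png

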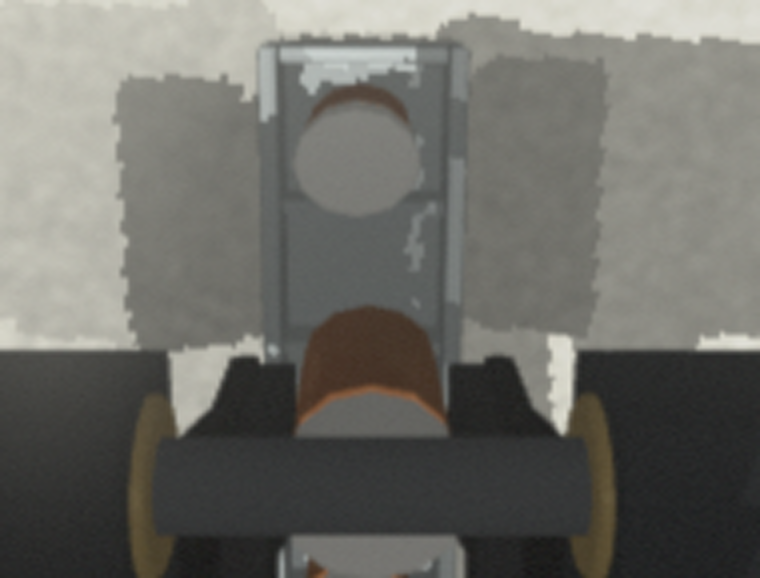

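View pics/s9z.png

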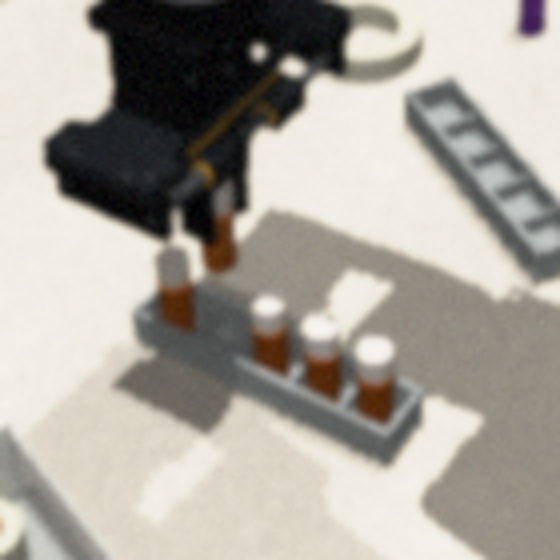

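Both views show the held vial over the vacant fourth pocket, with nothing in its way. Lowering, with a 1 mm sideways trim.

```bash
python3 -m creep '{"dp":[[-0.1,0,1.5],[0,0,1.5],[0,0,1.5],[0,0,1.2],[0,0,0.8],[0,0,0.5],[0,0,0.2],[0,0,0],[0,0,0]],"turn":[[0,0,0],[0,0,0],[0,0,0],[0,0,0],[0,0,0],[0,0,0],[0,0,0],[0,0,0],[0,0,0]]}'
```

```text
time: 19.1
position: [0.5814, 0.2046, 0.0446]
tool_rot: [0.774, -0.634, 0.0, -0.0]
ft_force: [-0.8, 0.1, 0.2]
grip_width: 0.0213
```

```bash
python3 -m creep '{"dp":[[0,0,0.15],[0,0,0.1],[0,0,0]],"turn":[[0,0,0],[0,0,0],[0,0,0]]}'
python3 -m creep '{"dp":[[0,0,0],[0,0,0],[0,0,0],[0,0,0],[0,0,0]],"turn":[[0,0,0],[0,0,0],[0,0,0],[0,0,0],[0,0,0]]}' -0.15
python3 -m creep '{"dp":[[0,0,-1],[0,0,-2.5],[0,0,-3],[0,0,-3],[0,0,-3],[0,0,-2],[0,0,0]],"turn":[[0,0,0],[0,0,0],[0,0,0],[0,0,0],[0,0,0],[0,0,0],[0,0,0]]}'
python3 - <<'E'
from h import *
im,c=snap('side','side10.png')
cv2.imwrite('pics/s10z.png',cv2.resize(cv2.imread('pics/side10.png')[180:320,220:360],None,fx=4,fy=4,interpolation=cv2.INTER_CUBIC))
print([(toworld('side',r['point']).round(4),r['confidence']) for r in robot.tip_of('vial_1','side')] )
im,c=snap('wrist','wrist10.png')
cv2.imwrite('pics/w10z.png',cv2.resize(cv2.imread('pics/wrist10.png')[120:290,230:420],None,fx=4,fy=3.4,interpolation=cv2.INTER_CUBIC))
E
```

```text
time: 19.4
position: [0.5809, 0.2045, 0.0417]
tool_rot: [0.774, -0.634, 0.0, -0.0]
ft_force: [0.5, -0.2, 0.0]
grip_width: 0.0215
time: 19.9
position: [0.581, 0.2045, 0.0416]
tool_rot: [0.774, -0.634, 0.0, -0.0]
ft_force: [0.7, -0.3, -0.7]
grip_width: 0.048
time: 20.6
position: [0.5833, 0.205, 0.1908]
tool_rot: [0.774, -0.634, 0.003, -0.003]
ft_force: [0.3, 0.3, -0.4]
grip_width: 0.0502
[(array([0.5788, 0.2041, 0.0123]), 0.73), (array([ 0.5208, -0.3028, -0.0028]), 0.7), (array([ 0.6616, -0.1946, -0.0024]), 0.7), (array([0.4721, 0.1824, 0.0062]), 0.69), (array([ 0.4624, -0.2954, -0.0018]), 0.66), (array([0.5454, 0.1994, 0.0115]), 0.45), (array([0.6166, 0.2092, 0.0077]), 0.43), (array([ 0.631 , -0.2955, -0.0032]), 0.4)]
```

View pics/s10z.png

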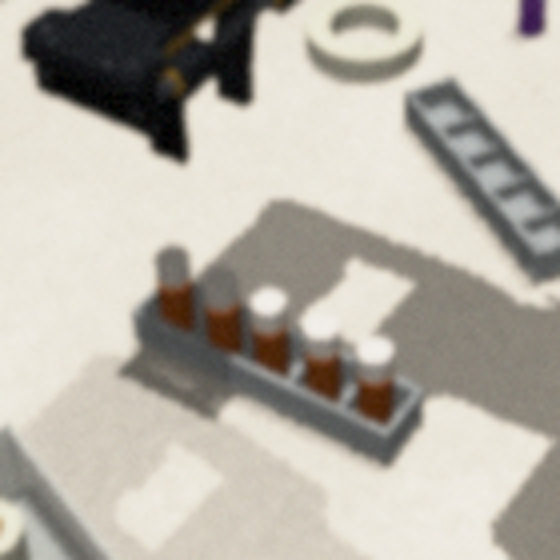

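View pics/w10z.png

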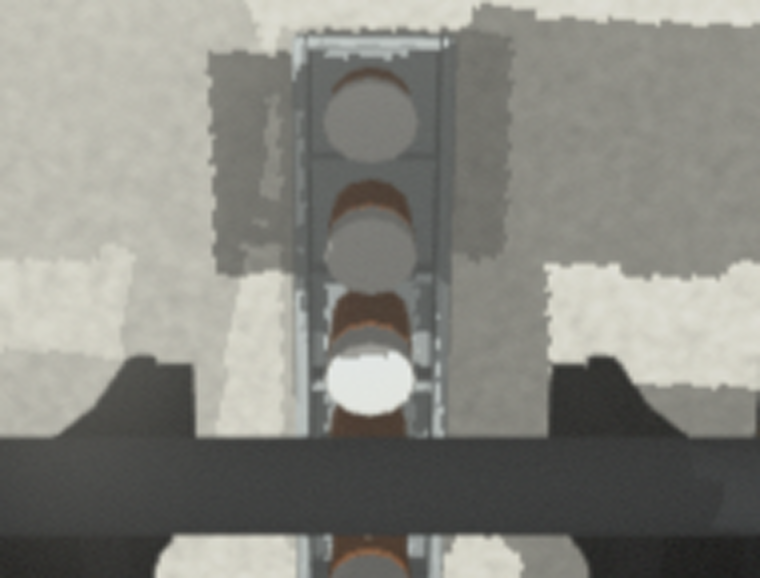

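All five vials stand upright in the five pockets. Next I'll look straight down on the empty tray before moving the emptied one.

```bash
python3 -m creep '{"dp":[[0,0,0],[0,0,0],[0,0,0],[0,0,0],[0,0,0],[0,0,0],[3.83,-0.42,-0.5],[3.83,-0.42,-0.5],[3.83,-0.42,-0.5],[3.83,-0.42,-0.5],[3.83,-0.42,-0.5],[3.83,-0.42,-0.5],[0,0,0],[0,0,0],[0,0,0],[0,0,0]],"turn":[[0,0,5.15],[0,0,5.15],[0,0,5.15],[0,0,5.15],[0,0,5.15],[0,0,5.15],[0,0,0],[0,0,0],[0,0,0],[0,0,0],[0,0,0],[0,0,0],[0,0,0],[0,0,0],[0,0,0],[0,0,0]]}' -0.5
python3 - <<'E'
from h import *
im,c=snap('wrist','wrist11.png'); np.savez('w11.npz',K=c[0],R=c[1],t=c[2]); print(robot.get_obs()['position'])
cv2.imwrite('pics/w11z.png',cv2.resize(cv2.imread('pics/wrist11.png')[60:260,250:390],None,fx=5,fy=3,interpolation=cv2.INTER_CUBIC))
cv2.imwrite('pics/w11y.png',cv2.resize(cv2.imread('pics/wrist11.png')[60:260,390:590],None,fx=4,fy=3,interpolation=cv2.INTER_CUBIC))
E
```

```text
time: 22.35
position: [0.5275, -0.0192, 0.2158]
tool_rot: [-0.577, 0.816, 0.001, -0.0]
ft_force: [-0.1, 0.0, 0.1]
grip_width: 0.0653
[ 0.52759437 -0.01919616  0.21597464]
```

View pics/w11z.png

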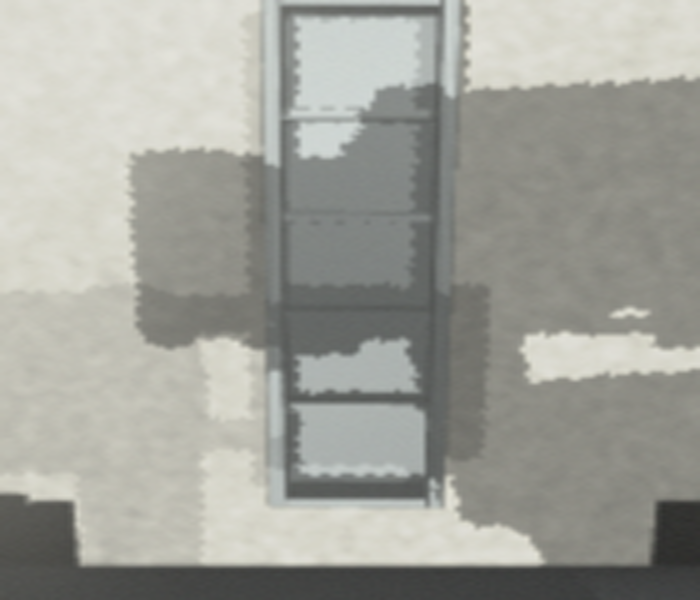

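View pics/w11y.png

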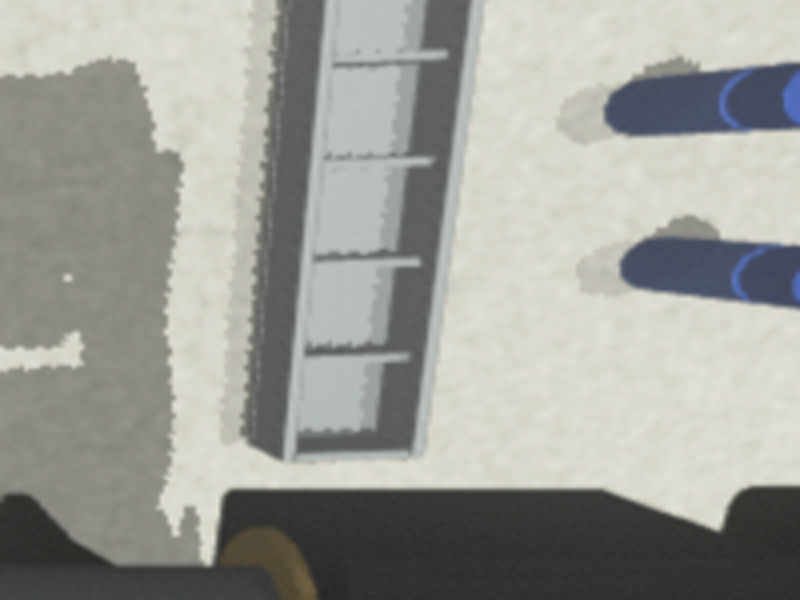

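```bash
python3 - <<'E'
from h import *
d=np.load('w11.npz'); c=(d['K'],d['R'],d['t'])
g=lambda P:ray('wrist',P,.032,c)[:2]
for nm,f,(nl,nr,fl,fr) in [('M',lambda X,Y:(250+X/5,60+Y/3),[(267,507),(443,505),(263,0),(460,0)]),('E',lambda X,Y:(390+X/4,60+Y/3),[(285,462),(422,457),(328,0),(484,0)])]:
    nl,nr,fl,fr=[g(f(*p)) for p in (nl,nr,fl,fr)]
    print(nm,nl.round(4),nr.round(4),fl.round(4),fr.round(4),'w',np.linalg.norm(nl-nr).round(4),np.linalg.norm(fl-fr).round(4),'L',np.linalg.norm((fl+fr-nl-nr)/2).round(4))
    a=[np.degrees(np.arctan2(*(q-p)[::-1])) for p,q in ((nl,fl),(nr,fr))]; print(a)
    m=(nl+nr)/2; th=np.radians(np.mean(a)); print('centre',(m+.095*np.array([np.cos(th),np.sin(th)])).round(4))
E
```

```text
M [0.4779 0.0223] [ 0.4647 -0.0178] [ 0.654  -0.0422] [ 0.6402 -0.081 ] w 0.0422 0.0412 L 0.187
[np.float64(-20.127920298288473), np.float64(-19.822667340686724)]
centre [ 0.5606 -0.0302]
E [ 0.4333 -0.1604] [ 0.4218 -0.199 ] [ 0.5949 -0.2092] [ 0.5813 -0.2476] w 0.0403 0.0408 L 0.1678
[np.float64(-16.79464559544684), np.float64(-16.94229141102156)]
centre [ 0.5184 -0.2073]
```

```bash
python3 -m creep '{"dp":[[0,0,0],[3.65,-0.91,0],[3.65,-0.91,0],[3.65,-0.91,0],[3.65,-0.91,0],[3.65,-0.91,0],[0,0,3],[0,0,4],[0,0,4],[0,0,3],[0,0,1.5],[0,0,0],[0,0,0]],"turn":[[0,0,-2.6],[0,0,0],[0,0,0],[0,0,0],[0,0,0],[0,0,0],[0,0,0],[0,0,0],[0,0,0],[0,0,0],[0,0,0],[0,0,0],[0,0,0]]}' -0.5 20
python3 - <<'E'
from h import *
im,c=snap('wrist','wrist12.png'); o=robot.get_obs(); Rt=R.from_quat(o['tool_rot']).as_matrix();p=o['position'];a=np.arctan2(Rt[1,0],Rt[0,0])
e=np.array([.518,-.2072])-p[:2]; print(p,np.degrees(a),e,'tool',e@Rt[:2,0],e@Rt[:2,1])
E
```

```text
time: 23.7
position: [0.5186, -0.2078, 0.0615]
tool_rot: [-0.596, 0.803, 0.0, 0.0]
ft_force: [-0.6, -0.8, 0.3]
grip_width: 0.0651
[ 0.5189704  -0.20819976  0.06225499] -106.9003883149826 [-0.0009704   0.00099976] tool -0.0006744777959547556 0.001219129452380233
```

View pics/wrist12.png

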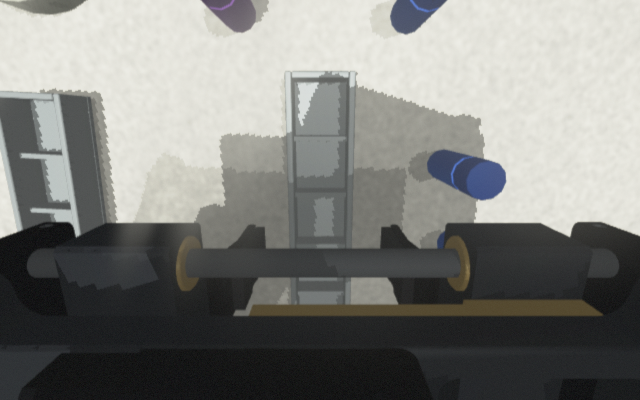

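The tray is straight between the open fingers, with the emptied pockets visible. Descending to 11 mm and gripping.

```bash
python3 -m creep '{"dp":[[0,0.1,2],[0,0,1.5],[0,0,1],[0,0,0.6],[0,0,0],[0,0,0]],"turn":[[0,0,0],[0,0,0],[0,0,0],[0,0,0],[0,0,0],[0,0,0]]}' -0.5 20
python3 -m creep '{"dp":[[0,0,0],[0,0,0],[0,0,0],[0,0,0],[0,0,0],[0,0,0],[0,0,0]],"turn":[[0,0,0],[0,0,0],[0,0,0],[0,0,0],[0,0,0],[0,0,0],[0,0,0]]}' 1 25
```

```text
time: 24.35
position: [0.5176, -0.2083, 0.0111]
tool_rot: [-0.595, 0.804, -0.001, 0.0]
ft_force: [0.1, 0.3, -0.9]
grip_width: 0.0654
time: 25.05
position: [0.5172, -0.208, 0.0108]
tool_rot: [-0.595, 0.804, -0.0, 0.0]
ft_force: [-0.7, 1.4, 3.3]
grip_width: 0.0419
```

```bash
python3 -m creep '{"dp":[[0,0,-0.5],[0,0,-1],[0,0,-2],[0,0,-2.5],[0,0,-2.5],[0,0,-2],[0,0,-1],[0,0,-0.5],[0,0,0],[-1.5,0.17,0],[-2.5,0.28,0],[-3,0.34,0],[-3.3,0.38,0],[-3,0.34,0],[-2.5,0.28,0],[-1.5,0.17,0],[-0.88,0.1,0],[0,0,0],[0,0,0]],"turn":[[0,0,0],[0,0,0],[0,0,0],[0,0,0],[0,0,0],[0,0,0],[0,0,0],[0,0,0],[0,0,3],[0,0,0],[0,0,0],[0,0,0],[0,0,0],[0,0,0],[0,0,0],[0,0,0],[0,0,0],[0,0,0],[0,0,0]]}'
python3 - <<'E'
from h import *
im,c=snap('wrist','wrist13.png'); o=robot.get_obs(); Rt=R.from_quat(o['tool_rot']).as_matrix();p=o['position'];a=np.arctan2(Rt[1,0],Rt[0,0])
np.savez('w13.npz',K=c[0],R=c[1],t=c[2],p=p,Rt=Rt)
e=np.array([.5598,-.030])-p[:2]; print(p,np.degrees(a),'tool',e@Rt[:2,0],e@Rt[:2,1],o['grip_width'])
snap('side','side13.png')
cv2.imwrite('pics/s13z.png',cv2.resize(cv2.imread('pics/side13.png')[130:280,270:420],None,fx=4,fy=4,interpolation=cv2.INTER_CUBIC))
E
```

```text
time: 26.95
position: [0.5596, -0.0306, 0.1304]
tool_rot: [-0.574, 0.819, -0.0, -0.0]
ft_force: [-0.0, 0.1, -2.0]
grip_width: 0.0415
[ 0.55965387 -0.03095123  0.1304362 ] -109.99690513992388 tool -0.000943857227937118 0.00018797466645529187 0.041988832458711635
```

View pics/wrist13.png

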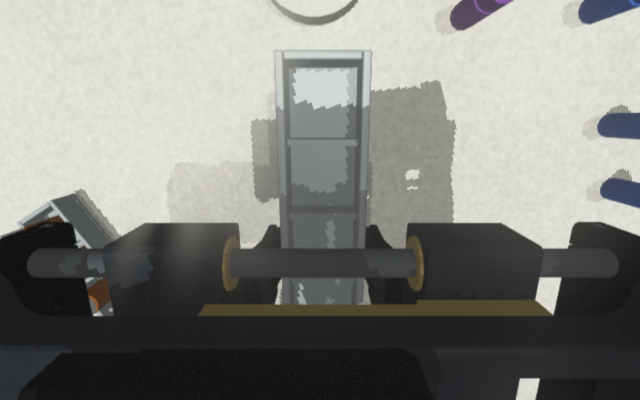

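View pics/s13z.png

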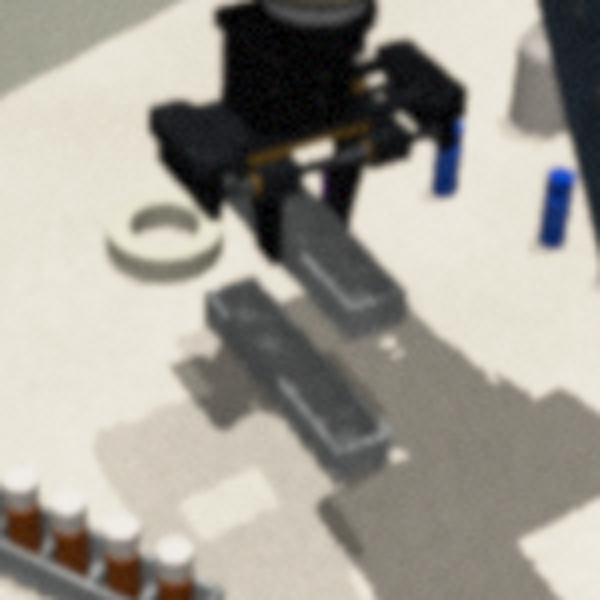

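```bash
python3 - <<'E'
from h import *
d=np.load('w13.npz'); c=(d['K'],d['R'],d['t']); 
cv2.imwrite('pics/w13z.png',cv2.resize(cv2.imread('pics/wrist13.png')[35:95,260:390],None,fx=6,fy=6,interpolation=cv2.INTER_CUBIC))
for P in [(275,51),(371.5,51),(281,243)]:
    e=ray('wrist',P,.1516,c)-d['p']; print((d['Rt'].T@e).round(4))
# overlays
im=cv2.imread('pics/side13.png')
def box(n,im,x,y,a,z0,col):
    q=proj(n,tray_pts(x,y,a,(z0,z0+.032))); S=4
    for i in range(4):
        for A,B in ((q[i],q[(i+1)%4]),(q[4+i],q[4+(i+1)%4]),(q[i],q[4+i])):
            cv2.line(im,tuple((A*S).round().astype(int)),tuple((B*S).round().astype(int)),col,1)
for n in ['side','scene']:
    if n=='scene': snap(n,'scene13.png')
    im=cv2.resize(cv2.imread(f'pics/{n}13.png'),None,fx=4,fy=4,interpolation=cv2.INTER_CUBIC)
    box(n,im,.5598,-.030,np.radians(-19.9),0,(0,0,255))
    box(n,im,.5597,-.031,np.radians(-20),.1196,(0,255,0))
    o=(270,130) if n=='side' else (240,110)
    cv2.imwrite(f'pics/{n}13o.png',im[o[1]*4:o[1]*4+580,o[0]*4:o[0]*4+600])
E
```

```text
[-0.0201 -0.0952 -0.0212]
[ 0.0208 -0.0952 -0.0212]
[-0.0205 -0.0078 -0.0212]
```

View pics/side13o.png

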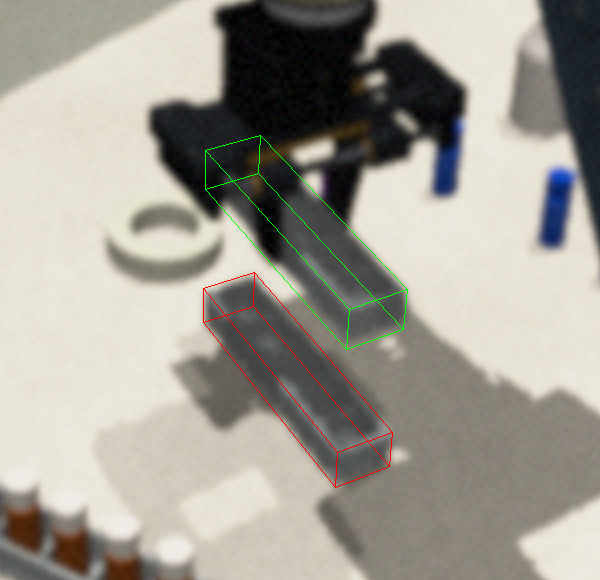

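View pics/scene13o.png

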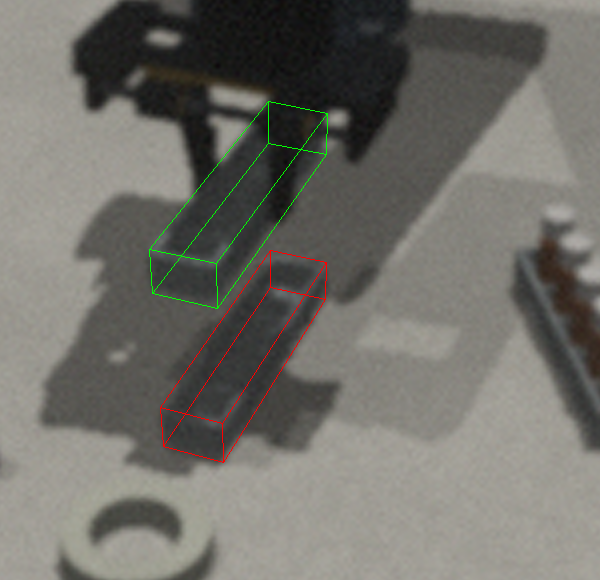

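View pics/w13z.png

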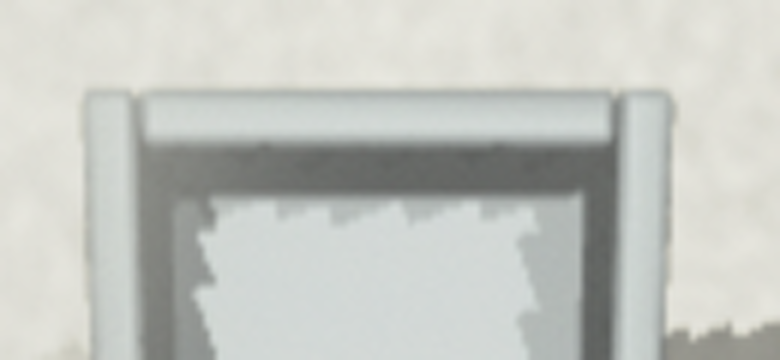

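The held tray is level and its far end is 95.2 mm from the TCP, so it is centred. The overlays agree with both trays to about 1 mm. Lowering in stages.

```bash
python3 -m creep '{"dp":[[-0.07,0,1.5],[0,0,2],[0,0,2],[0,0,1.5],[0,0,0.7],[0,0,0.3],[0,0,0],[0,0,0]],"turn":[[0,0,0],[0,0,0],[0,0,0],[0,0,0],[0,0,0],[0,0,0],[0,0,0],[0,0,0]]}'
python3 - <<'E'
from h import *
o=robot.get_obs(); Rt=R.from_quat(o['tool_rot']).as_matrix();p=o['position']
e=np.array([.5598,-.030])-p[:2]; print(p,'tool',e@Rt[:2,0],e@Rt[:2,1])
for n,b in (('side',(270,130)),('scene',(240,130))):
    snap(n,n+'14.png')
    cv2.imwrite(f'pics/{n}14z.png',cv2.resize(cv2.imread(f'pics/{n}14.png')[b[1]:b[1]+145,b[0]:b[0]+150],None,fx=4,fy=4,interpolation=cv2.INTER_CUBIC))
E
```

```text
time: 27.9
position: [0.5606, -0.0298, 0.0512]
tool_rot: [-0.574, 0.819, -0.001, 0.0]
ft_force: [0.5, -0.3, -0.9]
grip_width: 0.0421
[ 0.56059485 -0.0297888   0.05121825] tool 0.00046999829182753854 0.0006748979052871815
```

View pics/side14z.png

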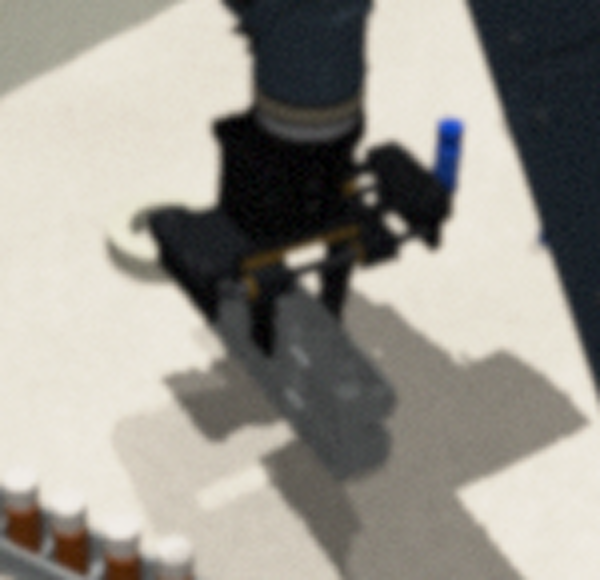

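View pics/scene14z.png

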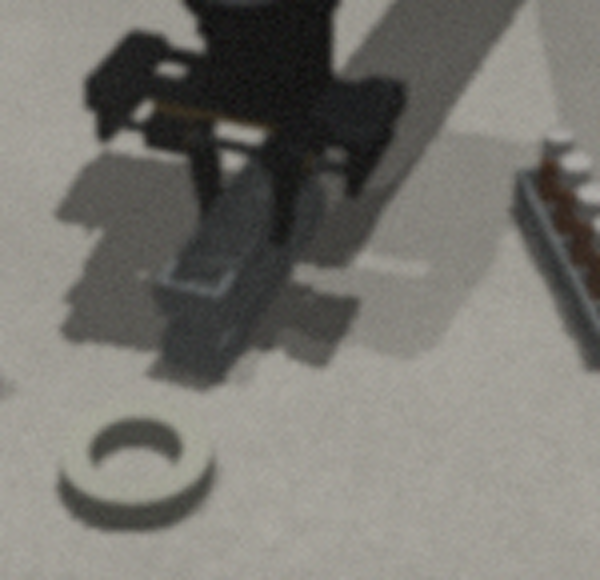

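```bash
python3 -m creep '{"dp":[[0,0.05,0.3],[0,0,0.3],[0,0,0.2],[0,0,0.1],[0,0,0]],"turn":[[0,0,0],[0,0,0],[0,0,0],[0,0,0],[0,0,0]]}'
python3 -m creep '{"dp":[[0,0,0.2],[0,0,0.2],[0,0,0]],"turn":[[0,0,0],[0,0,0],[0,0,0]]}'
```

```text
time: 28.5
position: [0.5594, -0.0292, 0.0413]
tool_rot: [-0.574, 0.819, 0.0, -0.0]
ft_force: [-0.0, -0.3, -1.8]
grip_width: 0.0419
time: 28.8
position: [0.5593, -0.0292, 0.0373]
tool_rot: [-0.574, 0.819, 0.0, -0.0]
ft_force: [0.1, 0.4, -1.5]
grip_width: 0.0419
```

The foot went in with no contact force. Releasing.

```bash
python3 -m creep '{"dp":[[0,0,0.05],[0,0,0]],"turn":[[0,0,0],[0,0,0]]}'
python3 -m creep '{"dp":[[0,0,0],[0,0,0],[0,0,0],[0,0,0],[0,0,0]],"turn":[[0,0,0],[0,0,0],[0,0,0],[0,0,0],[0,0,0]]}' -0.6
python3 -m creep '{"dp":[[0,0,-0.5],[0,0,-1.5],[0,0,-3],[0,0,-4],[0,0,-4],[0,4,-3],[0,3.5,-2],[0,0,0],[0,0,0]],"turn":[[0,0,0],[0,0,0],[0,0,0],[0,0,0],[0,0,0],[0,0,0],[0,0,0],[0,0,0],[0,0,0]]}'
python3 - <<'E'
from h import *
im,c=snap('wrist','wrist15.png'); np.savez('w15.npz',K=c[0],R=c[1],t=c[2])
for n,b in (('side',(230,150)),('scene',(240,130))):
    snap(n,n+'15.png')
    cv2.imwrite(f'pics/{n}15z.png',cv2.resize(cv2.imread(f'pics/{n}15.png')[b[1]:b[1]+145,b[0]:b[0]+180],None,fx=4,fy=4,interpolation=cv2.INTER_CUBIC))
    for nm in ('tray_empty','tape_roll','disinfectant','label_tub'): print(n,nm,[(toworld(n,r['point']).round(4),r['confidence']) for r in robot.tip_of(nm,n)][:2])
E
```

```text
time: 29.0
position: [0.5595, -0.0293, 0.037]
tool_rot: [-0.574, 0.819, 0.0, -0.0]
ft_force: [-0.7, 0.3, -1.0]
grip_width: 0.0417
time: 29.5
position: [0.5596, -0.0293, 0.0371]
tool_rot: [-0.574, 0.819, -0.0, 0.0]
ft_force: [-0.5, 0.8, 0.2]
grip_width: 0.0676
time: 30.4
position: [0.4892, -0.0036, 0.2181]
tool_rot: [-0.574, 0.819, -0.001, 0.001]
ft_force: [0.2, 0.6, -0.5]
grip_width: 0.0694
side tray_empty [(array([ 5.586e-01, -3.450e-02, -2.000e-04]), 0.91)]
side tape_roll [(array([ 0.741 , -0.0884,  0.0023]), 0.92), (array([ 0.6354, -0.4417,  0.0026]), 0.68)]
side disinfectant [(array([ 0.6341, -0.4363, -0.0008]), 0.89)]
side label_tub [(array([ 5.220e-01,  4.279e-01, -1.000e-04]), 0.97)]
scene tray_empty [(array([ 0.5627, -0.0294,  0.0048]), 0.62)]
scene tape_roll [(array([ 0.7431, -0.0893, -0.0016]), 0.6)]
scene disinfectant [(array([ 0.6331, -0.4451,  0.0026]), 0.69), (array([0.544 , 0.1963, 0.0081]), 0.55)]
scene label_tub [(array([0.5181, 0.4226, 0.0033]), 0.96)]
```

View pics/side15z.png

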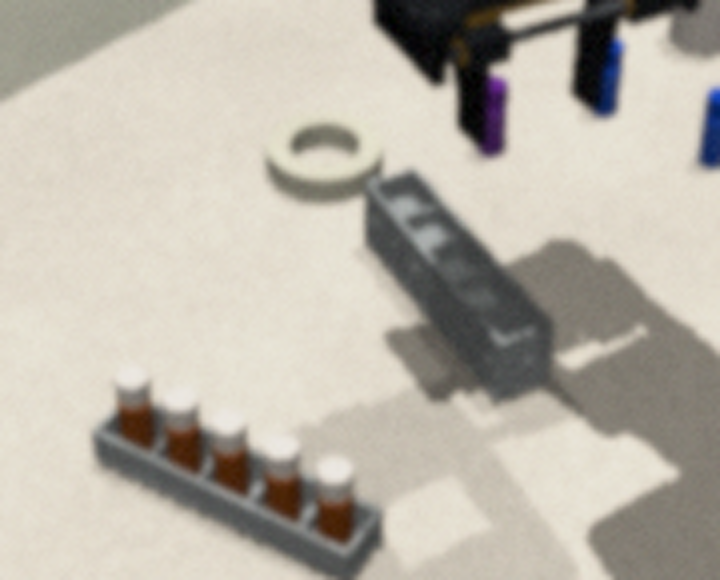

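View pics/wrist15.png

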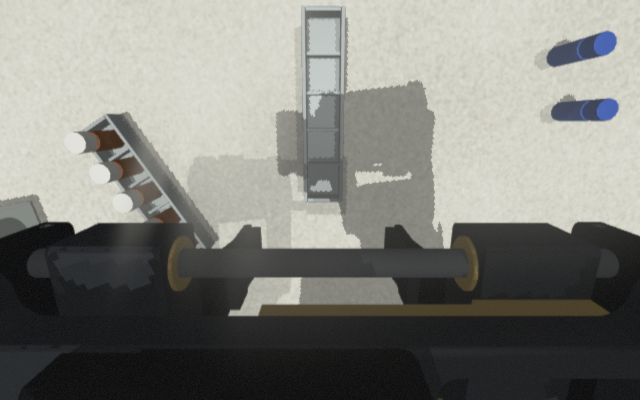

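View pics/scene15z.png

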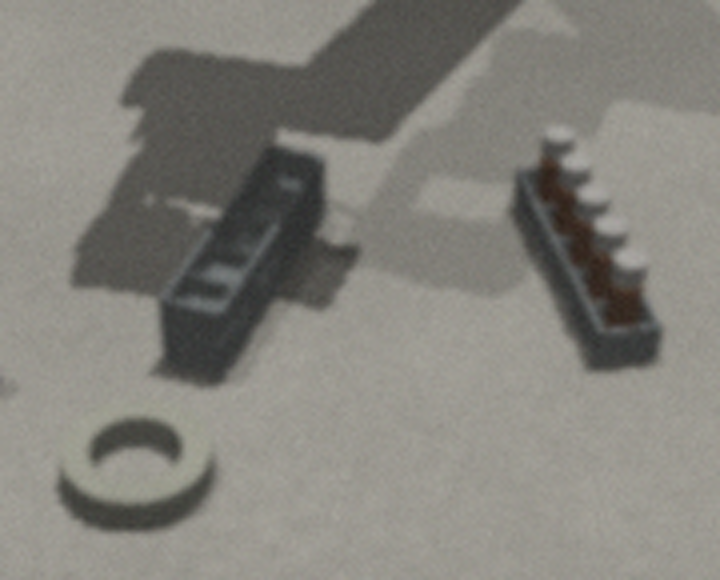

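The three views show the stack flush with no gap and five upright vials. Before handing in I'll check the stack numerically.

```bash
python3 - <<'E'
from h import *
d=np.load('w15.npz'); c=(d['K'],d['R'],d['t'])
im=cv2.imread('pics/wrist15.png'); w=cv2.resize(im[0:215,280:370],None,fx=5,fy=2.7,interpolation=cv2.INTER_CUBIC)
for n,o in (('side',(300,170)),('scene',(260,150))):
    im=cv2.resize(cv2.imread(f'pics/{n}15.png'),None,fx=4,fy=4,interpolation=cv2.INTER_CUBIC)
    for zz,col in (((0,.032),(0,0,255)),((.032,.058),(0,255,0))):
        q=proj(n,tray_pts(.5598,-.030,np.radians(-19.9),zz))*4
        for i in range(4):
            for A,B in ((q[i],q[(i+1)%4]),(q[4+i],q[4+(i+1)%4]),(q[i],q[4+i])): cv2.line(im,tuple(A.round().astype(int)),tuple(B.round().astype(int)),col,1)
    cv2.imwrite(f'pics/{n}15o.png',im[o[1]*4:o[1]*4+360,o[0]*4:o[0]*4+380])
a=cv2.imread('pics/side15o.png');b=cv2.imread('pics/scene15o.png'); cv2.imwrite('pics/o15.png',np.hstack([a,b]))
for z in (.058,.062): 
    g=[ray('wrist',P,z,c) for P in [(302.5,7),(346.5,7),(304,200),(341.5,200)]]
    print(z,[x[:2].round(4) for x in g],np.linalg.norm(g[0]-g[1]).round(4),np.linalg.norm(g[2]-g[3]).round(4),np.linalg.norm((g[0]+g[1]-g[2]-g[3])/2).round(4),(sum(g)/4).round(4))
E
```

```text
0.058 [array([ 0.655 , -0.0441]), array([ 0.6409, -0.083 ]), array([0.4795, 0.0211]), array([ 0.4655, -0.0173])] 0.0413 0.0409 0.1872 [ 0.5602 -0.0308  0.058 ]
0.062 [array([ 0.6537, -0.0439]), array([ 0.6398, -0.0823]), array([0.4804, 0.0205]), array([ 0.4666, -0.0174])] 0.0408 0.0403 0.1849 [ 0.5601 -0.0308  0.062 ]
```

View pics/o15.png

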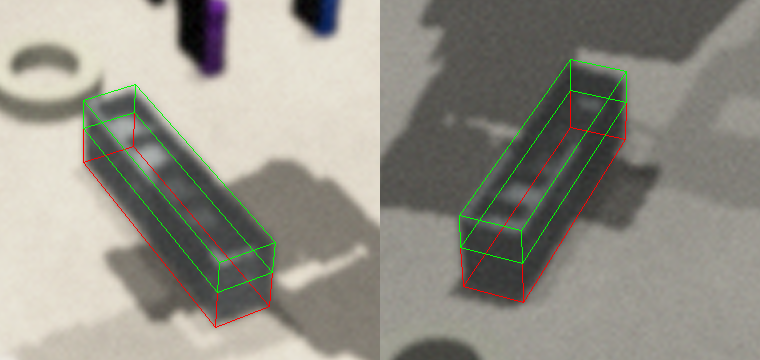

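The stack fits the 58 mm nested outline in both views, and its centre is within about 1 mm of the lower tray's. Handing in.

```bash
python3 -c "
from rig import robot
print(robot.get_obs()['time']); print(robot.hand_in())"
```

```text
30.95
the job is handed in; nothing more can be done
None
```

I moved the two vials into the two vacant pockets of the fuller tray and nested the emptied tray on the tray that was empty from the start. I handed the job in at about 31 s of the 72 s allowed; no verdict is reported back.

- **Vials:** The last pictures show five upright vials, one in each pocket of the fuller tray. The networks put their undersides 6–12 mm above the table, against a pocket floor at 9 mm. While lowering the first vial I briefly read about 12 N of upward force as it touched the floor; it settled upright.
- **Stack:** The foot went in with no measurable contact force. The stack matches the 58 mm nested outline in both outside views. Its measured centre is about 1 mm from where I measured the lower tray, with the two parallel to within about 1°.
- **Bystanders:** The tub, bottle and tape roll read within about 7 mm of the first pictures. That is close to the networks' own scatter, and I did not touch them. I also left the blue and purple look-alikes alone.

No last check failed. The one mismatch was that the side camera put the lower tray about 4.5 mm off in y from my own measurement; that is about the network's stated accuracy, and the scene camera agreed with mine.

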